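# Clamp the battery lamp to the wardrobe ledge with the ratchet knob

## Robot

A 7-joint arm with a two-finger parallel gripper is mounted at the origin on the work surface. World frame = base frame: x ahead of the robot, y to its left, z up, the work surface at z = 0. Lengths are in m, angles in rad, forces in N, time in s.
With the tool pointing down it reaches from about 0.425 to 0.925 m from the base axis. Payload 6.8 kg.
Tool frame: the origin (TCP) lies on the mounting face of the last link; the fingertips stand 173 mm ahead of it and the grasp point (between the pads) lies 155 mm ahead of it (r.tip_reach is the distance from the TCP to the fingertips, in m); z points along the fingers, x is the direction in which the jaws open and shut, and the axes are right-handed (so a half turn about z gives the same grasp; the last joint's range is limited). The gripper opens to 85 mm and grips with 20 to 120 N. Pads are 22 mm wide; open, the fingers measure 114 mm over their backs; the gripper's body (76 mm by 85 mm) begins 54 mm behind the grasp point. The pads swing forward as they close: fully open they stand 13 mm farther back than shut.
Start: joints at [-1.282, 0.477, 0.022, 1.555, -0.011, 1.109, -0.083], TCP at [0.261, 0.623, 0.405] pointing down, gripper open.
Joint ranges: [-2.96, 2.96], [-0.34, 2.1], [-1.41, 1.46], [0.24, 2.44], [-1.37, 4.51], [0.17, 1.92], [-2.96, 2.96]. Speed limits (rad/s): [2.39, 2.39, 3.14, 3.14, 3.14, 3.14, 3.14].

## Interface

Orientations are given as a rotation vector (axis times angle).
In Python, from bench import r, eyes gives the robot as it stands.
- The arm moves only by the tool jog_arm, never from a script. Its argument "series" is a list of rows, each a list of 4 numbers: the shift along the tool's x, y, z in units of 30 mm (1.0 is 30 mm), then the turn about the tool's z in units of 10 degrees (1.0 is 10 degrees). In form: [[dx, dy, dz, roll], ...]. A call has 1 to 12 rows; each row shifts and turns the pose as measured when the row begins, along the tool's axes as they then stand; what a row does not reach is not made up. A row lasts 1/8 s, in which the tool goes at most 62.5 mm and 10.7 degrees, less where a joint would pass 70% of its speed; a pose out of reach is approached as far as the arm can. A call is refused whole if a number of a shift passes 1 or a number of a turn 1, either way. A call with a gripper value outside its range is refused whole. "grip" is the finger opening in mm, from 0 to 85.4, set as the call begins (left out, the last holds). The fingers move at their own pace and stop on an object; "newtons" is the grip in N (left out, the last holds). Time passes only in rows, so rows that do not move let the fingers close. It gives the time, the measured TCP pose, the force and the opening at its end, in the units of the state.
- r.get_obs(): the state, without advancing time (a new reading comes with each control period).
- eyes.grab_frame(name): name is "scene" or "top" or "wrist"; returns a dict with "pixels" (420x560x3 uint8, red, green, blue), "fx", "fy", "cx", "cy" (pixels), "distortion" ([k1, k2, p1, p2, k3] as OpenCV has them; the pictures are not rectified), "rvec" (rotation vector, rad) and "tvec" (3), from world to camera coordinates, as OpenCV has them. Camera axes: x right, y down, z forward; pixel columns grow to the right and rows downward; lengths in m; the calibration is good to about 2 mm. A picture is of the moment at which its call begins. There is no depth.
- r.hand_in(): hands the job in, once; it reports no verdict.
Trained networks look in a picture, given as the dict that the camera call returned (one of the last four; its "shot" number tells which), for a name from the list of things; names that differ only in an ending like _2 or _b are one class to them, and where a whole thing is asked for, a point or a joint stands for the part that bears it (a point fixed in the world has none). Each returns a list of dicts, best first, with "confidence" (0 to 1); they miss things now and then, are a little off and sometimes report something else, mostly with a low value. They report only what shows in the picture. A call takes as long as a camera call. They do not tell look-alikes from the thing itself.
- eyes.find_in(picture, name): "extent" ([left, top, width, height] in pixels, round what is visible of it).
- eyes.place_of(picture, name): "xy" ([column, row] in pixels: a listed point, or the origin of a listed thing).
The state is a dict: "clock": time; "joints": joint angles; "qvel": joint speeds; "tau": joint torques, N m; "tcp_pos": TCP position; "orientation": TCP orientation; "contact_force": force on the tool from outside, world axes, zero at the start; "moment": the same for the moment, N m; "grip_width": finger opening in m.
Only numpy, scipy, OpenCV 4.12 (cv2) and the standard library are available. Lean on these libraries where they do the work, as an engineer would, in place of code of your own. Each camera call takes 0.05 s, during which the arm holds its last target.

## Task

Fix the white battery lamp to the wardrobe ledge: push its metal tongue gently into the blue clamp, fully home against the stop, then turn the red ratchet knob clockwise (seen from above) until it clearly slips at its set torque, and stop within a few clicks (under about a sixth of a turn of slipping). Do not ram the stop, leave the other things on the ledge where they are, and let go of everything at the end.

Things in the scene. Friction and masses are not known exactly. Their poses are not given: they have to be found in the camera images.
- clamp: Blue steel clamp fixed to the ledge: two posts (30 mm long in x, 46 mm high, 34 mm apart in y), a bridge on them (top at 56 mm, 58 mm wide) and 5 mm flanges out to y = 51 mm each side. Origin on the knob's axis at ledge height; z up, +x the way the tongue goes in. Entrance at x = -15 mm, stop face at x = +20 mm. The tongue slides on the bare ledge, between the posts, under the foot.
- stop: Steel stop plate behind the portal, fixed to the clamp, 46 mm wide, 22 mm high; its face towards the entrance is at clamp x = +20 mm. Origin under the plate's centre (clamp x = 24 mm). Pressing the lamp on it with more than 40 N is ramming.
- foot: Rubber pressing foot, 20 mm wide, 6 mm thick, on the knob's axis under the bridge. Origin: centre of its underside, at the start 10 to 13 mm above the ledge. It sinks 7 mm per rad of spindle turn; once on the tongue it yields on a spring (6 N/mm), so some 0.6 rad of rising torque lie between touch and slip. The screw is self-locking; turning anticlockwise loosens it.
- spindle_mark (a point): White tick, 19 mm off the axis, on the spindle's steel disc (44 mm wide, 56 to 59 mm up) under the knob. Its x axis points outward along the tick. Tick and bar turn together, aligned at the start, until the knob slips at 0.40 N m (free drag 0.22 N m); then the disc stands still. The slip is the angle from tick to bar once the knob is let go: 0.15 to 1.1 rad wanted at the end, never over 1.35 even while held.
- knob_grip (a point): On the knob's axis, 86 mm above the ledge, the height to grip its red upright bar: 44 mm long (x axis; white dab at +x end), 12 mm thick (y axis), 64 to 94 mm up; black collar below, 32 mm wide. Axes turn with the knob. It sits springily on its ratchet (2 N m/rad: winds up 0.2 rad before slipping, springs back when let go). Slip begins after some 1.1 to 1.6 rad clockwise; grip anew as needed.
- lamp: White plastic battery lamp, 0.25 kg or so: body 50 mm (x) by 46 mm (y), 82 mm tall, a small toggle on top (to 95 mm). Origin under the centre of the body; z up. From the bottom of its +x side an aluminium tongue 28 mm wide and 8 mm thick, lying on the ledge, reaches to x = 110 mm (the last 12 mm or so only 20 mm wide). Grip the body across y.
- tongue_tip (a point): Middle of the tip of the lamp's tongue, 110 mm ahead of the lamp's origin, 4 mm above its underside. Home: at clamp x = 20 mm, y = 0.
- mug: White ceramic mug, 80 mm wide, 92 mm tall, handle to its +y, three pens standing in it up to 145 mm. Bystander; origin at the centre of its underside.
- spray_can: Green spray can, 52 mm diameter, 180 mm tall. Bystander; origin at the centre of its underside.
- mirror: Small steel mirror, 98 x 120 mm, on a hinged stand with a 70 x 100 mm foot. Bystander; origin at the centre of its underside.
- soap_case: Blue plastic soap case, 72 x 107 x 36 mm. Bystander; origin at the centre of its underside.
- cream_jar: Yellow cream jar with white lid, 56 mm diameter, 50 mm tall. Bystander; origin at the centre of its underside.
- matchbox: Cardboard matchbox, 36 x 54 x 15 mm. Bystander; origin at the centre of its underside.
Not all that is in view belongs to the job. Leave any orange look-alike of the clamp alone. There is more than one size of the lamp; the job needs the larger.

How it is judged:
On the way, in this order (a step that is already met when the one before it is completed fails the run):
1. the lamp's tongue is home against the stop (x of tongue_tip in the frame of clamp above 0.0175 m and y of tongue_tip in the frame of clamp between -0.008 and 0.008 m and angle between lamp's own z axis and vertical below 0.08 rad), for 0.2 s.
2. the foot bears on the tongue and the ratchet has slipped (all of step 1 and contact force between foot and lamp above 18 N and angle between the x axis of knob_grip and the x axis of spindle_mark, either way round above 0.15 rad), for 0.2 s.
At the end, for the whole second after the job is handed in: The tongue's tip lies within 2.5 mm of the stop and 8 mm of the middle of the clamp, the lamp upright within 0.08 rad and at rest; the foot presses on it with more than 18 N; the ratchet has slipped by 0.15 to 1.1 rad in all (all of step 2 and angle between the x axis of knob_grip and the x axis of spindle_mark, either way round below 1.1 rad and linear speed of lamp below 0.01 m/s); the robot touches nothing.
It fails at once if the lamp is rammed against the stop (over 40 N) (contact force between stop and lamp above 40 N).
It fails at once if the ratchet is run on, over 1.35 rad between knob bar and tick (angle between the x axis of knob_grip and the x axis of spindle_mark, either way round above 1.35 rad).
It fails at once if the lamp is tipped over (angle between lamp's own z axis and vertical above 0.5 rad).
It fails at once if a bystander is moved over 30 mm or tipped over (distance of any of mug, spray_can, mirror, soap_case, cream_jar, matchbox from where it was at the start of the episode above 0.03 m or angle between any of mug, spray_can, mirror, soap_case, cream_jar, matchbox's own z axis and vertical above 0.4 rad).
It also fails if it takes over 72 s, if anything falls off the work surface, if the arm or the gripper's body presses on something with over 40 N, if the wrist force passes 120 N, or if a joint passes its speed limit or range.

## Working session

There is one attempt and no reset: what is moved stays moved. The work goes in short steps, Python scripts to look and compute and a tool call to move; the robot and the scene stay as the last step left them, time stands still between calls to the robot, and variables do not carry over. Pictures are saved under pics/ and viewed, and the job is handed in when it is done.

Besides the shell and the picture viewer there is one more tool, called by a JSON object that holds its "api" and its "payload". jog_arm: Moves the arm, as the interface text tells. Its arguments: {"type":"object","properties":{"series":{"type":"array","items":{"type":"array","items":{"type":"number"}}},"grip":{"type":"number"},"newtons":{"type":"number"}},"required":["series"]}

```bash
ls; mkdir -p pics; cat > h.py <<'E'
import numpy as np, cv2
from bench import r, eyes
def R(p): return cv2.Rodrigues(np.array(p['rvec'],float))[0]
def K(p): return np.array([[p['fx'],0,p['cx']],[0,p['fy'],p['cy']],[0,0,1.]])
def ray(p,uv):
    n=cv2.undistortPoints(np.array([[uv]],float),K(p),np.array(p['distortion'],float))[0,0]
    d=R(p).T@np.array([n[0],n[1],1.]); c=-R(p).T@np.array(p['tvec'],float).ravel()
    return c,d
def onz(p,uv,z):
    c,d=ray(p,uv); return c+d*(z-c[2])/d[2]
def proj(p,X):
    return cv2.projectPoints(np.array(X,float).reshape(-1,1,3),np.array(p['rvec'],float),np.array(p['tvec'],float),K(p),np.array(p['distortion'],float))[0].reshape(-1,2)
def save(p,n,crop=None,s=1):
    im=cv2.cvtColor(p['pixels'],cv2.COLOR_RGB2BGR)
    if crop: x,y,w,h=crop; im=im[y:y+h,x:x+w]
    if s!=1: im=cv2.resize(im,None,fx=s,fy=s,interpolation=cv2.INTER_CUBIC)
    cv2.imwrite('pics/'+n+'.png',im)
def st():
    o=r.get_obs(); print({k:np.round(o[k],4).tolist() for k in ('clock','tcp_pos','orientation','contact_force','moment','grip_width','joints')})
E
python3 - <<'E'
from h import *
np.set_printoptions(precision=4,suppress=True)
st()
for n in ('scene','top','wrist'):
    p=eyes.grab_frame(n); save(p,n+'0'); print(n,p['fx'],-R(p).T@np.array(p['tvec']).ravel())
    for t in ('clamp','knob_grip','spindle_mark','lamp','tongue_tip','stop','foot'):
        print(t,[(round(d['confidence'],2),np.round(d['xy']).tolist()) for d in eyes.place_of(p,t)])
E
```

```text
pics
{'clock': 0.0, 'tcp_pos': [0.2607, 0.6223, 0.4037], 'orientation': [2.6148, 1.7394, -0.0023], 'contact_force': [0.3586, -0.294, 0.4547], 'moment': [0.0132, 0.0003, 0.0011], 'grip_width': 0.0855, 'joints': [-1.2821, 0.4778, 0.0223, 1.5565, -0.0115, 1.1093, -0.0831]}
scene 507.86640376795555 [ 1.3517 -0.2488  1.1231]
clamp [(0.74, [342.0, 246.0])]
knob_grip [(0.74, [350.0, 228.0]), (0.58, [295.0, 236.0]), (0.36, [294.0, 253.0])]
spindle_mark [(0.8, [351.0, 242.0]), (0.62, [293.0, 249.0])]
lamp [(0.88, [350.0, 187.0]), (0.6, [346.0, 164.0])]
tongue_tip [(0.68, [332.0, 145.0])]
stop [(0.7, [292.0, 262.0]), (0.5, [348.0, 254.0]), (0.39, [400.0, 251.0])]
foot [(0.51, [294.0, 251.0]), (0.36, [343.0, 245.0])]
top 465.0105879854439 [ 0.3481 -0.0323  1.1113]
clamp [(0.83, [273.0, 192.0]), (0.65, [217.0, 182.0])]
knob_grip [(0.68, [210.0, 170.0]), (0.63, [269.0, 184.0])]
spindle_mark [(0.86, [215.0, 167.0]), (0.62, [270.0, 174.0])]
lamp [(0.74, [165.0, 252.0]), (0.57, [155.0, 297.0])]
tongue_tip [(0.72, [176.0, 213.0]), (0.62, [156.0, 331.0]), (0.46, [280.0, 301.0])]
stop [(0.73, [349.0, 169.0])]
foot [(0.48, [166.0, 257.0])]
wrist 292.50766241603554 [0.1938 0.6512 0.3743]
clamp []
knob_grip []
spindle_mark []
lamp []
tongue_tip [(0.64, [64.0, 290.0])]
stop []
foot []
```

View pics/scene0.png

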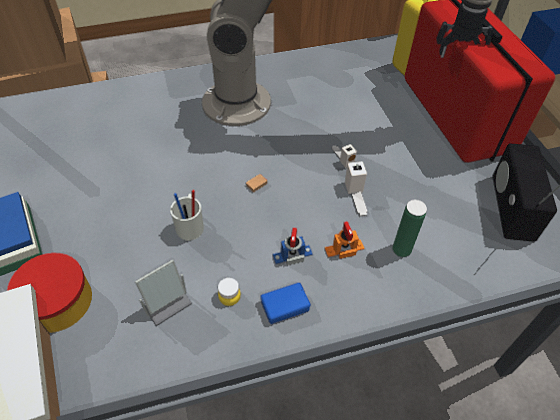

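View pics/top0.png

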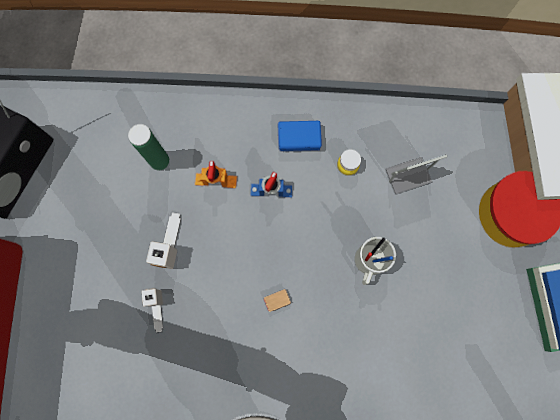

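View pics/wrist0.png

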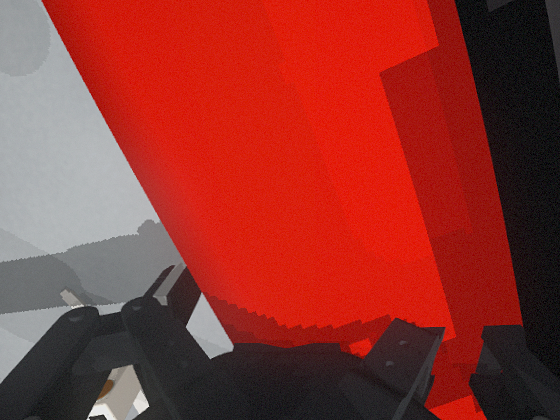

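Two lamps show in the top view: the upper one (body about 163,252, tongue tip 176,213) and the lower, smaller one (150,297). The blue clamp is at (272,187) and the orange look-alike at (215,177). The upper lamp looks larger. I'll confirm this in crops.

```bash
python3 - <<'E'
from h import *
np.set_printoptions(precision=4,suppress=True)
p=eyes.grab_frame('top')
save(p,'topA',(120,140,200,200),4)
print('blobs')
im=p['pixels'].astype(int); 
hsv=cv2.cvtColor(p['pixels'],cv2.COLOR_RGB2HSV)
save(p,'topB',(235,155,80,60),8)
s=eyes.grab_frame('scene'); save(s,'scA',(260,130,120,150),5)
for n,z in (('clamp',0),('knob_grip',.086),('spindle_mark',.059),('lamp',0),('tongue_tip',.004),('mug',0),('spray_can',0),('mirror',0),('soap_case',0),('cream_jar',0),('matchbox',0)):
  for q,k in ((p,'top'),(s,'scene')):
    print(n,k,[(round(d['confidence'],2),np.round(d['xy'],1).tolist(),onz(q,d['xy'],z)[:2]) for d in eyes.place_of(q,n)])
E
```

```text
blobs
clamp top [(0.83, [214.8, 183.0], array([0.6556, 0.1435])), (0.73, [274.5, 190.5], array([ 0.6448, -0.0058]))]
clamp scene [(0.91, [344.7, 247.7], array([0.6609, 0.1434])), (0.8, [291.1, 254.5], array([ 0.6432, -0.0013])), (0.41, [398.6, 251.4], array([0.7109, 0.2781]))]
knob_grip top [(0.66, [214.4, 173.2], array([0.6552, 0.1329])), (0.58, [272.3, 181.5], array([ 0.6428, -0.0015]))]
knob_grip scene [(0.52, [350.9, 229.1], array([0.6642, 0.1488])), (0.43, [293.4, 236.9], array([0.6483, 0.0006])), (0.21, [288.4, 306.1], array([ 0.8306, -0.0669]))]
spindle_mark top [(0.79, [273.7, 175.1], array([ 0.6665, -0.0031])), (0.66, [210.8, 167.7], array([0.6764, 0.1471]))]
spindle_mark scene [(0.77, [350.1, 240.6], array([0.6802, 0.1439])), (0.52, [294.5, 248.7], array([ 0.6659, -0.0009]))]
lamp top [(0.66, [155.0, 297.8], array([0.3662, 0.2619])), (0.64, [166.3, 251.6], array([0.4777, 0.2462]))]
lamp scene [(0.85, [346.9, 166.2], array([0.3802, 0.2559])), (0.72, [294.3, 240.1], array([0.6008, 0.0205])), (0.56, [349.6, 187.7], array([0.464 , 0.2326]))]
tongue_tip top [(0.94, [176.5, 210.0
[... 424 characters left out ...]
([0.7104, 0.281 ]))]
mirror top []
mirror scene [(0.82, [168.0, 303.8], array([ 0.7016, -0.3366])), (0.56, [283.1, 308.3], array([ 0.7897, -0.0661]))]
soap_case top [(0.94, [298.5, 136.0], array([ 0.7916, -0.0583])), (0.47, [275.6, 300.9], array([ 0.3766, -0.0242]))]
soap_case scene [(0.69, [360.1, 216.7], array([0.5735, 0.2223])), (0.62, [287.5, 306.4], array([ 0.7876, -0.0542])), (0.41, [191.9, 228.8], array([ 0.4891, -0.2398]))]
cream_jar top [(0.95, [346.3, 164.9], array([ 0.7216, -0.1818]))]
cream_jar scene [(0.64, [226.0, 294.9], array([ 0.7156, -0.1932]))]
matchbox top [(0.73, [279.8, 299.5], array([ 0.3805, -0.0339]))]
matchbox scene [(0.5, [259.3, 181.7], array([ 0.3704, -0.0174]))]
```

```bash
ls pics
```

```text
scA.png
scene0.png
top0.png
topA.png
topB.png
wrist0.png
```

View pics/topA.png

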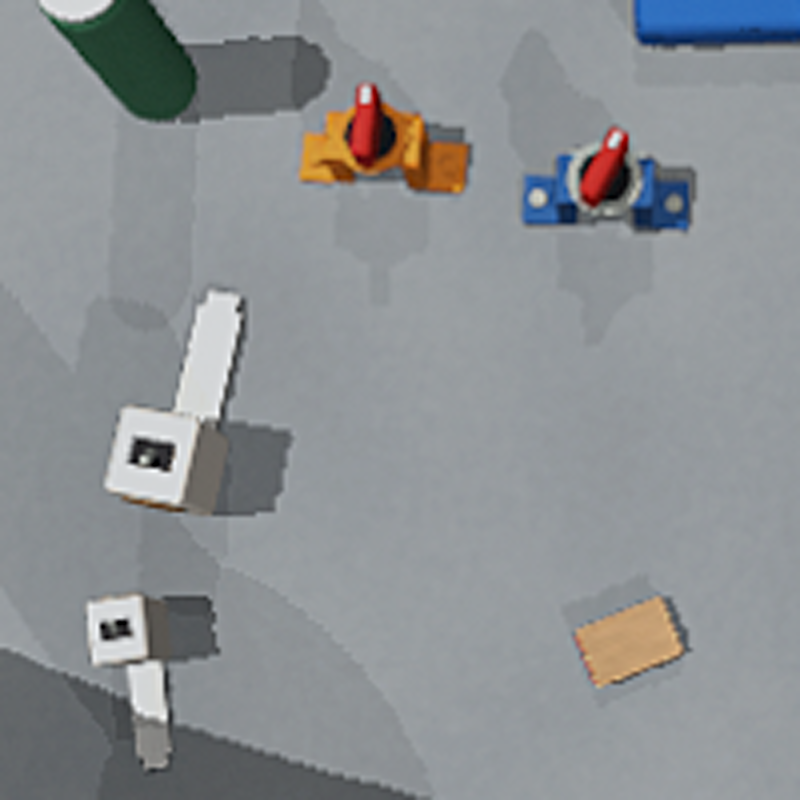

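View pics/topB.png

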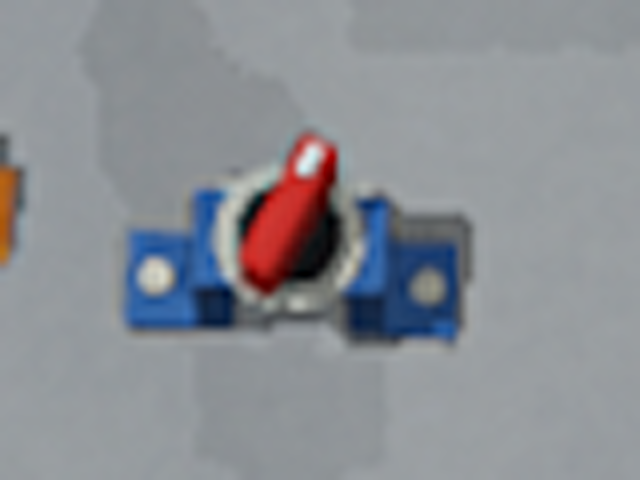

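View pics/scA.png

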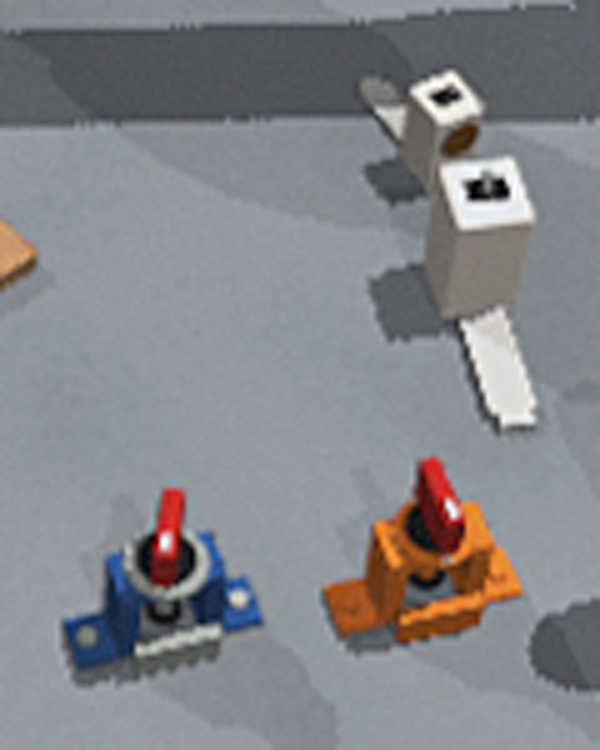

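The crops confirm it. The larger lamp is the upper one in the top view (body 163,252; tip about 176,212), and the blue clamp is at (273,188) with its stop on the far (+x) side. I'll fit both poses from picked corners.

```bash
python3 - <<'E'
from h import *
p=eyes.grab_frame('top'); save(p,'topL',(140,205,50,70),10)
s=eyes.grab_frame('scene'); save(s,'scL',(335,150,50,70),10); save(s,'scC',(265,220,55,50),12)
save(p,'topC',(240,160,60,50),12)
w=eyes.grab_frame('wrist'); o=r.get_obs()
Rt=cv2.Rodrigues(np.array(o['orientation']))[0]
print(Rt.round(3)); print('cam in tool',Rt.T@(-R(w).T@np.array(w['tvec']).ravel()-o['tcp_pos']), 'axes in tool\n',(Rt.T@R(w).T).round(3))
E
```

```text
[[ 0.386  0.922  0.   ]
 [ 0.922 -0.386 -0.   ]
 [-0.     0.    -1.   ]]
cam in tool [ 0.00051075 -0.07295552  0.03044226] axes in tool
 [[ 1.     0.    -0.001]
 [-0.     0.958  0.288]
 [ 0.001 -0.288  0.958]]
```

View pics/topL.png

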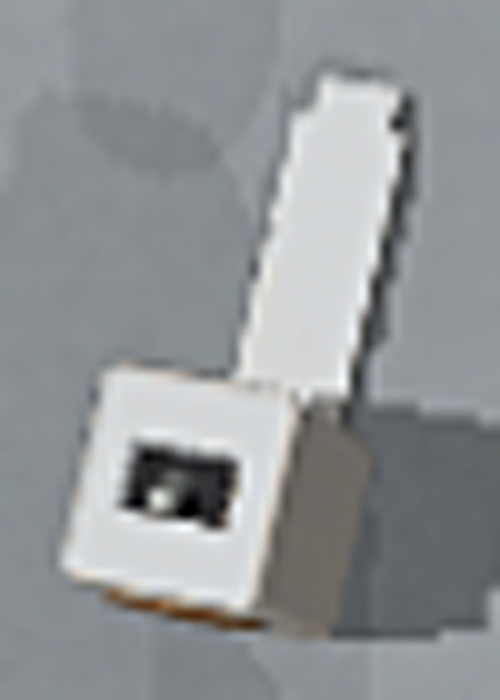

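View pics/topC.png

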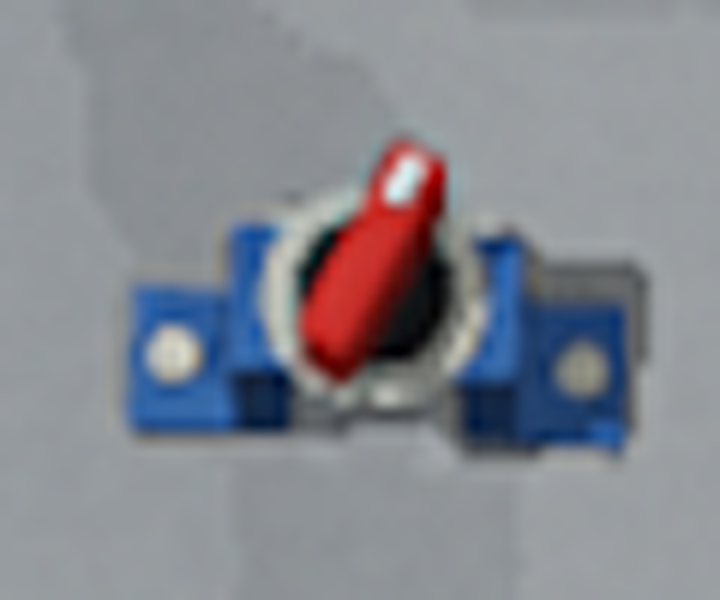

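View pics/scL.png

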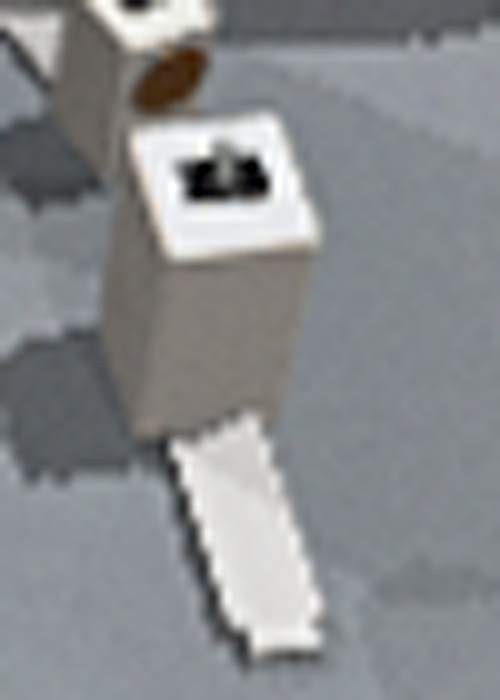

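View pics/scC.png

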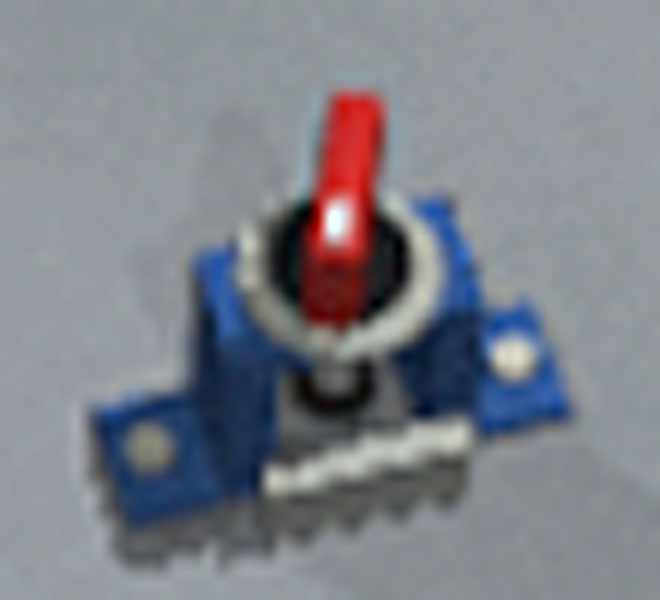

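```bash
cat >> h.py <<'E'
from scipy.optimize import least_squares
def fit(obs,x0):
    # obs: list of (picture, (x0,y0,s), [(X,Y,Z,u,v)...]); pose x,y,yaw
    def f(q):
        c,s=np.cos(q[2]),np.sin(q[2]); e=[]
        for p,(a,b,k),L in obs:
            L=np.array(L,float); X=np.c_[q[0]+c*L[:,0]-s*L[:,1],q[1]+s*L[:,0]+c*L[:,1],L[:,2]]
            uv=np.c_[a+(L[:,3]+.5)/k-.5,b+(L[:,4]+.5)/k-.5]
            e.append((proj(p,X)-uv).ravel())
        return np.concatenate(e)
    o=least_squares(f,x0,loss='soft_l1'); return o.x,f(o.x).reshape(-1,2)
E
python3 - <<'E'
from h import *
np.set_printoptions(precision=4,suppress=True)
p=eyes.grab_frame('top'); s=eyes.grab_frame('scene')
h=.082
tl=(p,(140,205,10),[(.025,.023,h,105,365),(.025,-.023,h,297,400),(-.025,-.023,h,255,610),(-.025,.023,h,65,572),(.11,.01,.008,325,75),(.11,-.01,.008,400,88),(.098,.014,.008,292,115)])
sl=(s,(335,150,10),[(.025,-.023,h,168,260),(.025,.023,h,318,245),(-.025,.023,h,278,115),(-.025,-.023,h,132,130),(.11,-.01,.004,258,655),(.11,.01,.004,322,640),(.025,-.023,0,135,437)])
for o in ([tl],[sl],[tl,sl]): x,e=fit(o,[.47,.24,-.2]); print('lamp',x); 
print(e)
tc=(p,(240,160,12),[(.015,.051,.005,133,290),(-.015,.051,.005,128,430),(.015,-.051,.005,628,305),(-.015,-.051,.005,622,440),(.015,.029,.056,235,225),(-.015,.029,.056,235,370),(.015,-.029,.056,522,235),(-.015,-.029,.056,520,375)])
sc=(s,(265,220,12),[(-.015,-.051,.005,95,410),(.015,-.051,.005,125,525),(-.015,.051,.005,530,305),(.015,.051,.005,570,410)])
for o in ([tc],[sc],[tc,sc]): x,e=fit(o,[.645,0,0]); print('clamp',x)
print(e)
# knob bar: white dab end
kp=[(240+410/12,160+150/12),(240+325/12,160+370/12)]
print('bar ends',[onz(p,k,.094)[:2] for k in kp])
E
```

```text
lamp [ 0.4638  0.2449 -0.1206]
lamp [ 0.464   0.2446 -0.1145]
lamp [ 0.4639  0.2448 -0.1184]
[[ 0.2845 -0.7416]
 [ 0.8072 -0.6382]
 [ 0.1022  0.2737]
 [-0.7764  0.3573]
 [-0.5028 -0.0305]
 [-0.0687  0.0711]
 [ 0.1201  0.4273]
 [-0.0134 -0.5779]
 [ 0.9701 -0.8974]
 [ 0.3068 -0.6199]
 [-0.7537 -0.3837]
 [-0.4057  0.3815]
 [ 0.0946  1.0315]
 [-0.1236  0.8507]]
clamp [0.6439 0.0023 0.0314]
clamp [0.6452 0.0008 0.0129]
clamp [0.6442 0.002  0.0263]
[[ 0.2888 -0.1387]
 [ 0.1656 -0.0453]
 [ 0.3195 -0.16  ]
 [ 0.5221  0.3665]
 [-0.152  -0.3501]
 [-0.6682 -0.1711]
 [ 0.4683 -0.4562]
 [ 0.2709  0.1499]
 [-0.1332 -0.0647]
 [ 0.7316 -0.4734]
 [ 0.0341 -0.628 ]
 [ 0.4958 -0.4589]]
bar ends [array([ 0.6621, -0.0047]), array([0.6179, 0.0087])]
```

{"api": "jog_arm", "payload": {"series": [[-0.75, 0.925, 0, 0], [-0.75, 0.925, 0, 0], [-0.75, 0.925, 0, 0], [-0.75, 0.925, 0, 0], [-0.75, 0.925, 0, 0], [-0.75, 0.925, 0, 0], [-0.75, 0.925, 0, 0], [-0.75, 0.925, 0, 0], [-0.75, 0.925, 0.3, 0], [-0.75, 0.925, 0.4, 0], [-0.75, 0.925, 0.4, 0], [-0.75, 0.925, 0.4, 0]]}}

```text
clock: 4.15
tcp_pos: [0.469, 0.2368, 0.3602]
orientation: [-2.607, -1.746, -0.011]
contact_force: [0.4, 0.2, -0.2]
grip_width: 0.0853
```

{"api": "jog_arm", "payload": {"series": [[0, 0, 0, -0.8], [0, 0, 0, -0.8], [0, 0, 0, 0]]}}

```text
clock: 4.53
tcp_pos: [0.4705, 0.2328, 0.3595]
orientation: [-2.341, -2.093, -0.009]
contact_force: [0.1, -0.0, 0.8]
grip_width: 0.0856
```

```bash
cat >> h.py <<'E'
def togo(pos,yaw):
    """shift in tool axes & roll, in jog units; yaw = world yaw of tool x, deg"""
    o=r.get_obs(); Rt=cv2.Rodrigues(np.array(o['orientation']))[0]
    y=np.degrees(np.arctan2(Rt[1,0],Rt[0,0])); d=Rt.T@(np.array(pos)-o['tcp_pos'])
    print('yaw now %.2f'%y,'tilt %.2f deg'%np.degrees(np.arccos(-Rt[2,2])),'shift units',(d/.03).round(2),'roll units %.2f'%(-((yaw-y+180)%360-180)/10),'F',np.round(o['contact_force'],1),'w',o['grip_width'].__round__(4),'t',o['clock'])
E
python3 - <<'E'
from h import *
togo([.4639,.2448,.210],90-6.8)
w=eyes.grab_frame('wrist'); save(w,'w1')
E
```

```text
yaw now 83.61 tilt 0.35 deg shift units [ 0.35 -0.28  4.98] roll units 0.04 F [ 0.1 -0.   0.8] w 0.0856 t 4.525
```

View pics/w1.png

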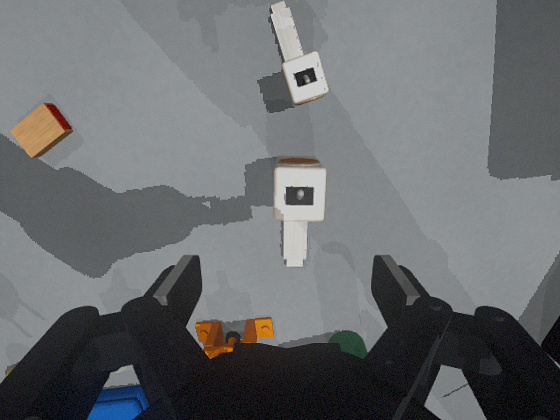

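```bash
python3 - <<'E'
from h import *
im=cv2.imread('pics/w1.png')[145:280,255:345]; cv2.imwrite('pics/w1c.png',cv2.resize(im,None,fx=4.4,fy=4.4,interpolation=cv2.INTER_CUBIC))
E
```

```text
(no output)
```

View pics/w1c.png

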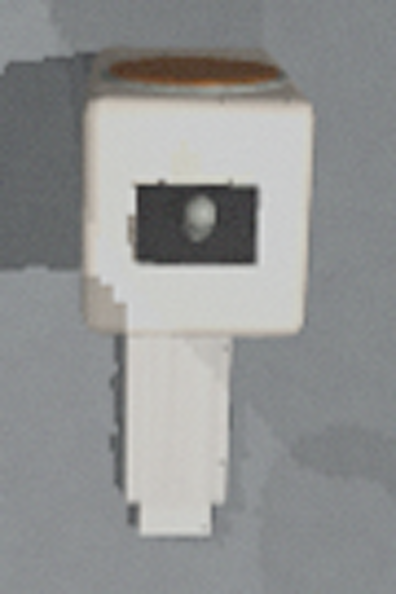

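```bash
python3 - <<'E'
from h import *
np.set_printoptions(precision=4,suppress=True)
w=eyes.grab_frame('wrist'); h=.082
L=(w,(255,145,4.4),[(-.025,-.023,h,90,97),(-.025,.023,h,313,100),(.025,.023,h,303,333),(.025,-.023,h,85,330),(.11,-.01,.008,140,534),(.11,.01,.008,211,535),(.098,-.014,.008,127,503),(.098,.014,.008,225,500)])
x,e=fit([L],[.464,.245,-.118]); print(x);print(e)
E
```

```text
[ 0.4653  0.2469 -0.1235]
[[-1.9135 -0.3033]
 [ 1.5238 -0.3967]
 [ 0.9394  1.9085]
 [-0.6772  2.1493]
 [-0.136   0.1256]
 [ 0.0175  0.0144]
 [-0.3655 -1.6733]
 [ 0.4041 -0.8202]]
```

{"api": "jog_arm", "payload": {"series": [[0.38, -0.25, 0.8, 0], [0, 0, 0.9, 0], [0, 0, 0.9, 0], [0, 0, 0.8, 0], [0, 0, 0.5, 0], [0, 0, 0, 0]]}}

```text
clock: 5.38
tcp_pos: [0.465, 0.249, 0.2409]
orientation: [-2.352, -2.081, -0.017]
contact_force: [-0.1, -0.2, 0.3]
grip_width: 0.0857
```

```bash
python3 - <<'E'
from h import *
togo([.4645,.2458,.210],90-6.9)
E
```

```text
yaw now 82.99 tilt 0.63 deg shift units [-0.12 -0.01  1.03] roll units -0.01 F [-0.1 -0.2  0.3] w 0.0857 t 5.375
```

{"api": "jog_arm", "payload": {"series": [[-0.06, 0, 0.6, 0], [-0.05, 0, 0.45, 0], [0, 0, 0, 0]]}}

```text
clock: 5.75
tcp_pos: [0.4661, 0.2469, 0.2109]
orientation: [-2.354, -2.079, -0.024]
contact_force: [-0.2, -0.6, -0.2]
grip_width: 0.0849
```

```bash
python3 - <<'E'
from h import *
togo([.4645,.2458,.210],90-6.9)
s=eyes.grab_frame('scene'); save(s,'s2',(320,110,100,130),6)
E
```

```text
yaw now 82.91 tilt 0.89 deg shift units [-0.04 -0.05  0.03] roll units -0.02 F [-0.2 -0.6 -0.2] w 0.0849 t 5.75
```

View pics/s2.png

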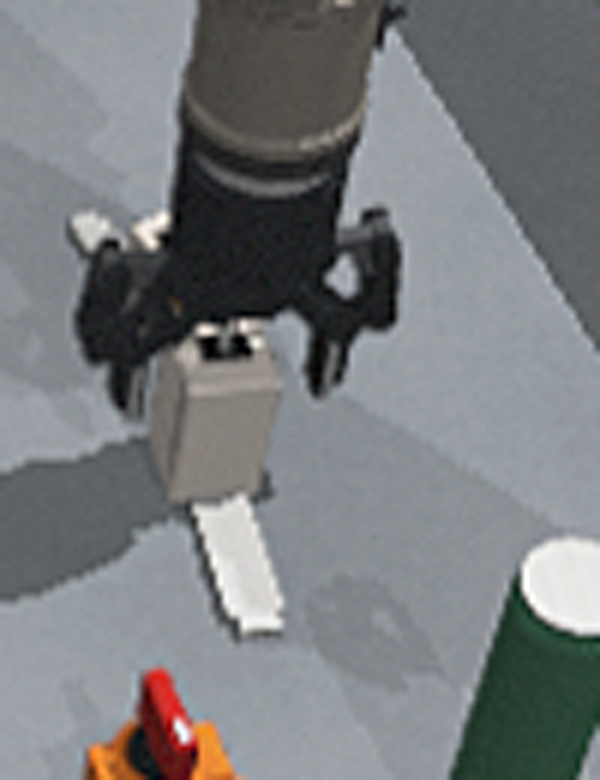

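{"api": "jog_arm", "payload": {"series": [[0, 0, 0, 0], [0, 0, 0, 0], [0, 0, 0, 0], [0, 0, 0, 0], [0, 0, 0, 0]], "grip": 30, "newtons": 30}}

```text
clock: 6.42
tcp_pos: [0.4668, 0.2472, 0.2129]
orientation: [2.355, 2.079, 0.029]
contact_force: [0.2, -0.4, -0.6]
grip_width: 0.0456
```

```bash
python3 - <<'E'
from h import *
togo([.4645,.2458,.210],90-6.9)
E
```

```text
yaw now 82.89 tilt 1.06 deg shift units [-0.06 -0.07  0.1 ] roll units -0.02 F [ 0.2 -0.4 -0.6] w 0.0456 t 6.425
```

{"api": "jog_arm", "payload": {"series": [[0, 0, -0.4, 0], [0, 0, 0, -0.84]]}}

```text
clock: 6.68
tcp_pos: [0.4664, 0.2472, 0.2258]
orientation: [2.191, 2.249, 0.028]
contact_force: [0.3, -0.1, -2.6]
grip_width: 0.0459
```

```bash
python3 - <<'E'
from h import *
togo([.5015,-.001,.22],91.5)
E
```

```text
yaw now 91.49 tilt 1.02 deg shift units [-8.3   0.95  0.11] roll units -0.00 F [ 0.3 -0.1 -2.6] w 0.0459 t 6.675
```

Weight is on the wrist (−2.6 N), so the lamp is held and lifted.

{"api": "jog_arm", "payload": {"series": [[-0.4, 0, 0, 0], [-0.8, 0, 0, 0], [-0.9, 0, 0, 0], [-0.9, 0, 0, 0], [-0.9, 0, 0, 0], [-0.9, 0, 0, 0], [-0.9, 0, 0, 0], [-0.9, 0, 0, 0], [-0.8, 0.2, 0, 0], [-0.5, 0.2, 0, 0], [-0.3, 0.2, 0, 0], [0, 0, 0, 0]]}}

```text
clock: 8.18
tcp_pos: [0.4868, -0.0142, 0.227]
orientation: [2.233, 2.205, 0.031]
contact_force: [-0.1, 0.0, -2.9]
grip_width: 0.0458
```

```bash
python3 - <<'E'
from h import *
togo([.5015,-.001,.22],91.5)
p=eyes.grab_frame('top'); save(p,'top3',(230,150,80,110),7); save(p,'top3f')
s=eyes.grab_frame('scene'); save(s,'s3',(255,150,75,110),7)
w=eyes.grab_frame('wrist'); save(w,'w3')
E
```

```text
yaw now 89.30 tilt 1.13 deg shift units [0.44 0.48 0.25] roll units -0.22 F [-0.1  0.  -2.9] w 0.0458 t 8.175
```

View pics/top3.png

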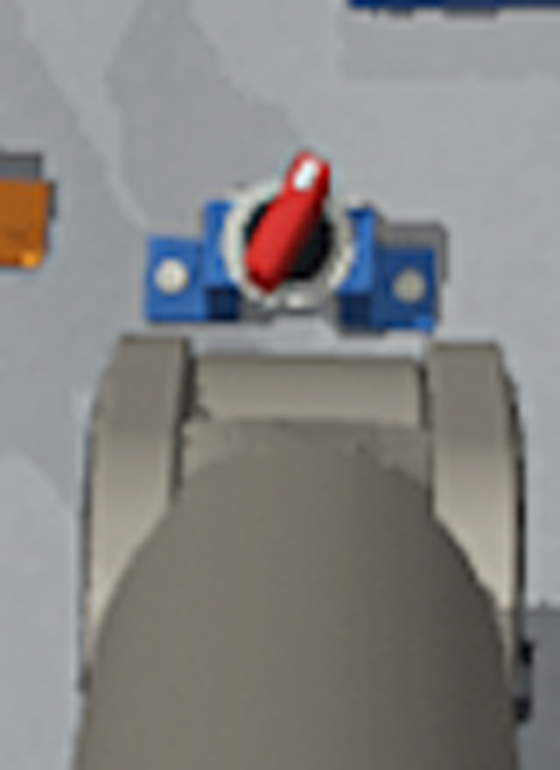

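View pics/s3.png

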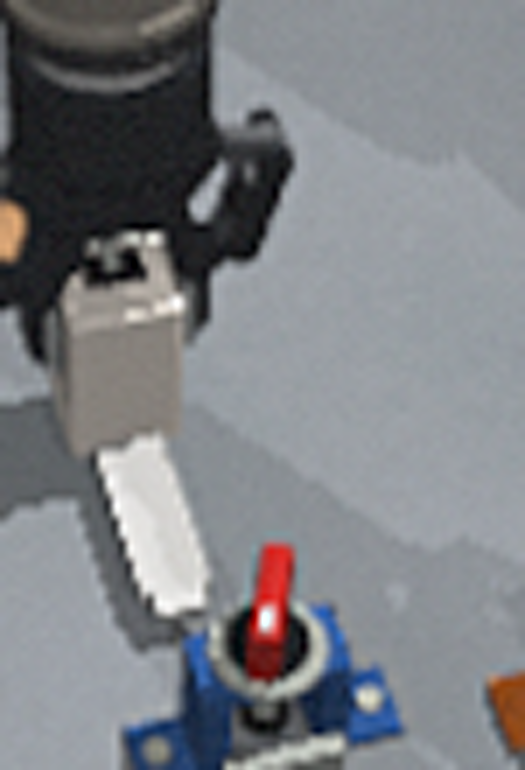

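View pics/w3.png

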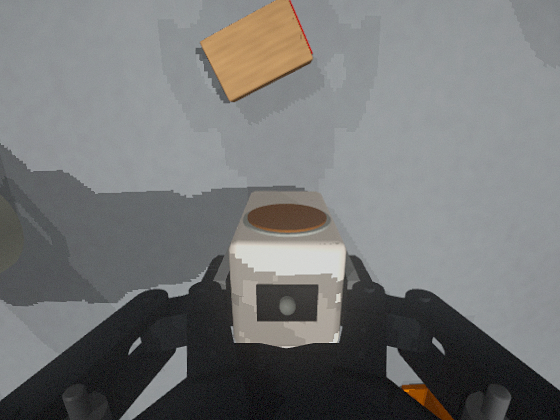

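```bash
cat >> h.py <<'E'
def gp():
    o=r.get_obs(); Rt=cv2.Rodrigues(np.array(o['orientation']))[0]
    g=np.array(o['tcp_pos'])+.155*Rt[:,2]; print('grasp pt',g.round(4),'tool z',Rt[:,2].round(4)); return g
E
python3 - <<'E'
from h import *
gp()
for rv,t in (([2.355,2.079,.029],[.4668,.2472,.2129]),([-2.354,-2.079,-.024],[.4661,.2469,.2109])):
    print(np.array(t)+.155*cv2.Rodrigues(np.array(rv))[0][:,2])
E
```

```text
grasp pt [ 0.4885 -0.011   0.0718] tool z [ 0.0151  0.0119 -0.9998]
[0.46895334 0.24908461 0.05792642]
[0.46778614 0.24856926 0.05591816]
```

{"api": "jog_arm", "payload": {"series": [[0.4, 0.3, 0.1, -0.22], [0.05, 0, 0.1, 0], [0, 0, 0, 0]]}}

```text
clock: 8.7
tcp_pos: [0.4959, 0.0038, 0.2205]
orientation: [2.18, 2.259, 0.031]
contact_force: [-0.4, -0.2, -2.0]
grip_width: 0.0454
```

```bash
python3 - <<'E'
from h import *
gp()
togo([.5015,-.001,.217],91.5)
s=eyes.grab_frame('scene'); save(s,'s4',(255,150,75,110),7)
E
```

```text
grasp pt [0.4982 0.0058 0.0655] tool z [ 0.0147  0.0128 -0.9998]
yaw now 92.04 tilt 1.12 deg shift units [-0.17  0.18  0.12] roll units 0.05 F [-0.4 -0.2 -2. ] w 0.0454 t 8.7
```

View pics/s4.png

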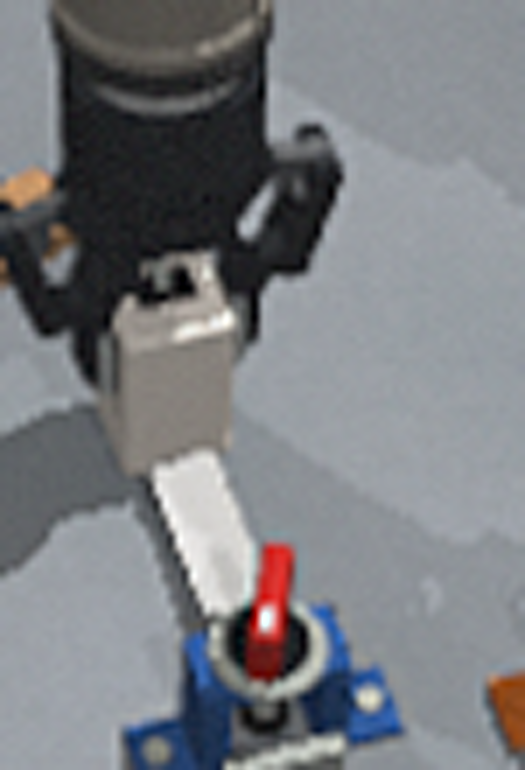

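```bash
cat >> h.py <<'E'
def fitlz(p,c,L,x0,yaw=None):
    L=np.array(L,float);a,b,k=c
    uv=np.c_[a+(L[:,3]+.5)/k-.5,b+(L[:,4]+.5)/k-.5]
    def f(q):
        y=q[3]; c,s=np.cos(y),np.sin(y)
        X=np.c_[q[0]+c*L[:,0]-s*L[:,1],q[1]+s*L[:,0]+c*L[:,1],q[2]+L[:,2]]
        e=(proj(p,X)-uv).ravel()
        return np.r_[e,(y-yaw)/.01] if yaw is not None else e
    o=least_squares(f,x0); return o.x,f(o.x)[:2*len(L)].reshape(-1,2)
E
python3 - <<'E'
from h import *
np.set_printoptions(precision=4,suppress=True)
s=eyes.grab_frame('scene')
x,e=fitlz(s,(255,150,7),[(.025,-.023,.082,118,337),(.025,.023,.082,233,326),(.025,-.023,0,125,474),(.025,.023,0,228,448),(.025,-.014,.008,152,470),(.025,.014,.008,215,450),(.098,-.014,.008,205,612)],[.498,.004,.005,.03],np.radians(2.0))
print(x);print(e)
E
```

```text
[0.5016 0.0005 0.0195 0.0346]
[[ 0.5983  1.4196]
 [ 0.7946 -1.0206]
 [-0.3767  1.0043]
 [ 0.7745  0.7677]
 [-1.102  -0.9935]
 [-0.4015 -0.545 ]
 [-0.3289 -0.6292]]
```

{"api": "jog_arm", "payload": {"series": [[-0.1, 0, 0.15, 0.05], [0, 0, 0.1, 0], [0, 0, 0, 0]]}}

```text
clock: 9.18
tcp_pos: [0.4962, -0.0001, 0.213]
orientation: [2.193, 2.246, 0.032]
contact_force: [-0.3, 0.7, -0.3]
grip_width: 0.0455
```

```bash
python3 - <<'E'
from h import *
gp()
togo([.5015,-.001,.213],91.5)
s=eyes.grab_frame('scene'); save(s,'s5',(255,170,75,90),8)
E
```

```text
grasp pt [0.4987 0.0018 0.058 ] tool z [ 0.0157  0.0127 -0.9998]
yaw now 91.39 tilt 1.16 deg shift units [-0.03  0.17  0.  ] roll units -0.01 F [-0.3  0.7 -0.3] w 0.0455 t 9.175
```

View pics/s5.png

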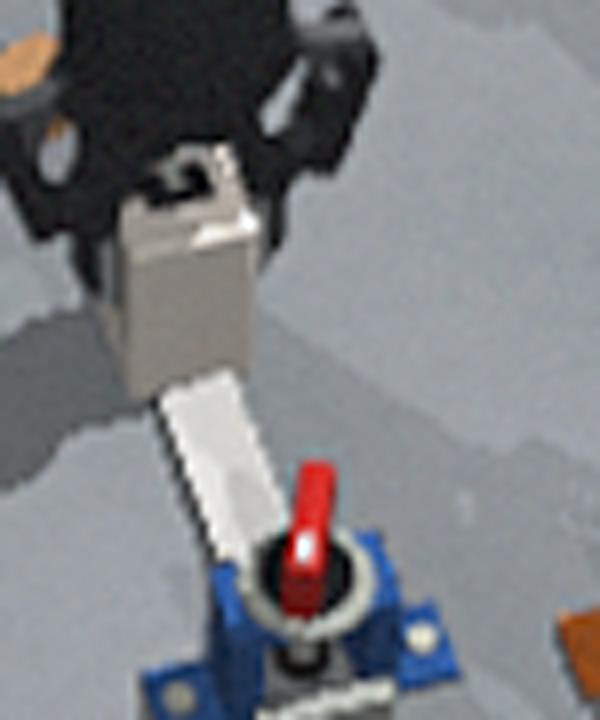

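```bash
python3 - <<'E'
from h import *
np.set_printoptions(precision=4,suppress=True)
s=eyes.grab_frame('scene')
L=[(.025,-.023,.082,125,250),(.025,.023,.082,258,237),(.025,-.023,0,132,400),(.025,-.014,.008,160,396),(.025,.014,.008,238,372)]
x,e=fit([(s,(255,170,8),L)],[.498,0,.025]); print(x,e.round(1).tolist())
y=np.radians(1.4);c,sn=np.cos(y),np.sin(y)
# left tongue edge line & overlay for several poses
im=cv2.resize(cv2.cvtColor(s['pixels'],cv2.COLOR_RGB2BGR)[170:260,255:330],None,fx=8,fy=8,interpolation=cv2.INTER_CUBIC)
def draw(o,yaw,P,col):
    c,sn=np.cos(yaw),np.sin(yaw); P=np.array(P); X=np.c_[o[0]+c*P[:,0]-sn*P[:,1],o[1]+sn*P[:,0]+c*P[:,1],P[:,2]]
    q=((proj(s,X)-[255,170]+.5)*8-.5).astype(int); cv2.polylines(im,[q.reshape(-1,1,2)],True,col,1)
for o,col in (((.4987,.0018),(0,0,255)),((.498,-.001),(0,255,0))):
    draw(o,y,[(.025,-.023,.082),(.025,.023,.082),(.025,.023,0),(.025,-.023,0)],col); draw(o,y,[(.025,-.014,.008),(.098,-.014,.008),(.11,-.01,.008),(.11,.01,.008),(.098,.014,.008),(.025,.014,.008)],col)
b=.026
for sg in (1,-1): draw((.6442,.002),b,[(-.015,sg*.017,0),(-.015,sg*.029,0),(-.015,sg*.029,.056),(.015,sg*.029,.056),(.015,sg*.029,0),(.015,sg*.051,.005),(-.015,sg*.051,.005),(-.015,sg*.029,.005)],(0,255,255))
draw((.6442,.002),b,[(.02,-.023,.022),(.02,.023,.022),(.028,.023,.022),(.028,-.023,.022)],(0,255,255))
cv2.imwrite('pics/s5o.png',im)
E
```

```text
[ 0.4949  0.003  -0.1078] [[0.5, 0.3], [0.9, -0.2], [-0.3, 0.3], [-0.6, -1.3], [-0.4, 0.4]]
```

View pics/s5o.png

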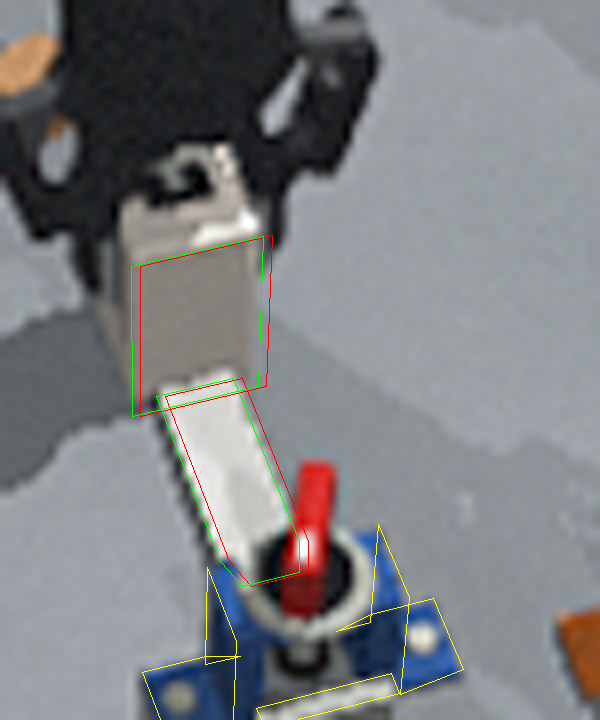

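{"api": "jog_arm", "payload": {"series": [[0, 0.3, 0, 0], [0, 0.3, 0, 0], [0, 0.2, 0, 0], [0, 0, 0, 0]]}}

```text
clock: 9.78
tcp_pos: [0.5209, 0.0003, 0.2132]
orientation: [2.193, 2.247, 0.029]
contact_force: [-0.3, -0.2, -2.7]
grip_width: 0.0459
```

```bash
python3 - <<'E'
from h import *
gp()
togo([.556,.0014,.213],91.5)
s=eyes.grab_frame('scene'); save(s,'s6',(255,170,75,90),8)
E
```

```text
grasp pt [0.5231 0.0022 0.0582] tool z [ 0.0137  0.0123 -0.9998]
yaw now 91.40 tilt 1.06 deg shift units [0.01 1.17 0.02] roll units -0.01 F [-0.3 -0.2 -2.7] w 0.0459 t 9.775
```

View pics/s6.png

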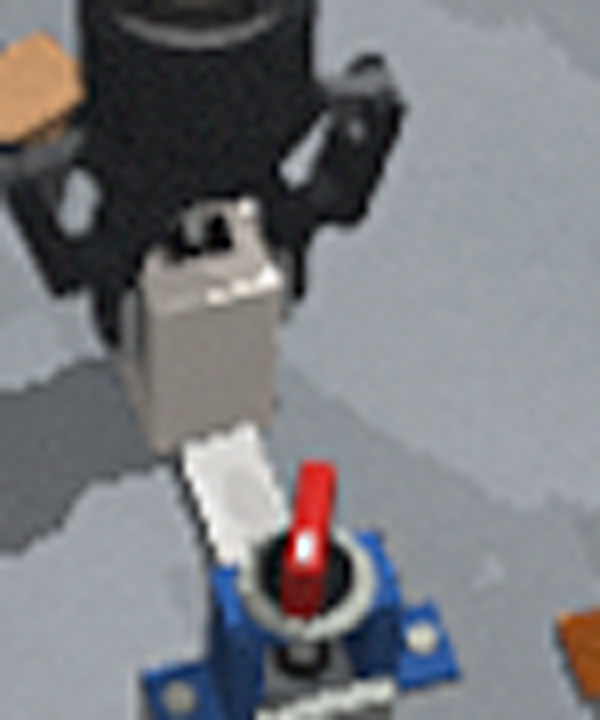

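{"api": "jog_arm", "payload": {"series": [[0, 0.2, 0.03, 0], [0, 0.2, 0, 0], [0, 0.2, 0, 0], [0, 0.1, 0, 0]]}}

```text
clock: 10.32
tcp_pos: [0.5362, 0.0003, 0.2129]
orientation: [-2.188, -2.239, -0.009]
contact_force: [-3.0, -0.2, 1.4]
grip_width: 0.0457
```

```bash
python3 - <<'E'
from h import *
gp()
togo([.556,.0014,.213],91.5)
s=eyes.grab_frame('scene'); save(s,'s7',(255,170,75,90),8)
E
```

```text
grasp pt [0.5356 0.0021 0.058 ] tool z [-0.0036  0.0117 -0.9999]
yaw now 91.33 tilt 0.70 deg shift units [ 0.02  0.66 -0.  ] roll units -0.02 F [-3.  -0.2  1.4] w 0.0457 t 10.325
```

View pics/s7.png

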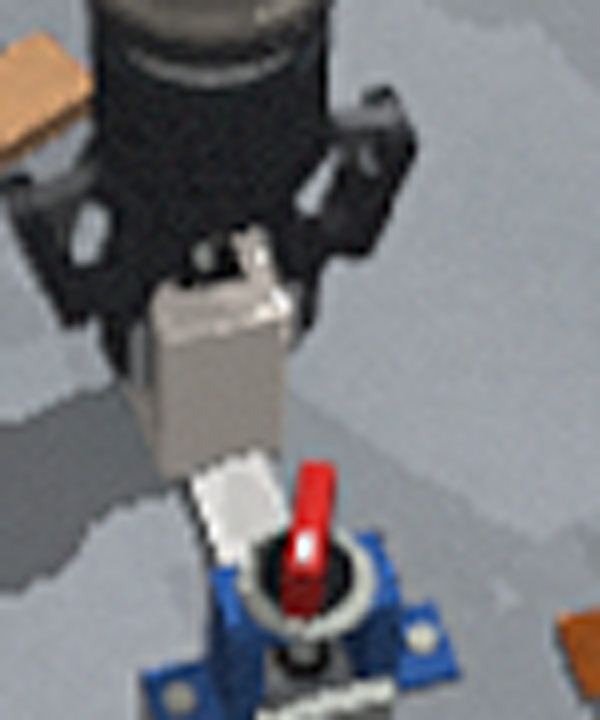

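{"api": "jog_arm", "payload": {"series": [[0, 0.1, -0.05, 0], [0, 0.1, 0, 0], [0, 0, 0, 0]]}}

```text
clock: 10.75
tcp_pos: [0.5435, 0.0005, 0.2141]
orientation: [-2.189, -2.24, -0.011]
contact_force: [0.2, 0.3, -1.7]
grip_width: 0.0457
```

```bash
python3 - <<'E'
from h import *
gp()
togo([.556,.0014,.213],91.5); print(r.get_obs()['moment'])
E
```

```text
grasp pt [0.5431 0.0023 0.0591] tool z [-0.0021  0.0117 -0.9999]
yaw now 91.34 tilt 0.68 deg shift units [0.02 0.42 0.04] roll units -0.02 F [ 0.2  0.3 -1.7] w 0.0457 t 10.75
[0.00650721 0.02767615 0.05159168]
```

{"api": "jog_arm", "payload": {"series": [[0, 0.12, 0, 0], [0, 0.12, 0, 0], [0, 0.1, 0, 0], [0, 0, 0, 0]]}}

```text
clock: 11.25
tcp_pos: [0.5545, 0.0007, 0.2139]
orientation: [-2.189, -2.24, -0.011]
contact_force: [0.3, 0.2, -2.6]
grip_width: 0.0457
```

```bash
python3 - <<'E'
from h import *
gp()
togo([.556,.0014,.213],91.5); print(r.get_obs()['moment'])
s=eyes.grab_frame('scene'); save(s,'s8',(255,180,65,85),9)
E
```

```text
grasp pt [0.5541 0.0025 0.0589] tool z [-0.0021  0.0116 -0.9999]
yaw now 91.34 tilt 0.68 deg shift units [0.02 0.05 0.03] roll units -0.02 F [ 0.3  0.2 -2.6] w 0.0457 t 11.25
[-0.04679394 -0.01860814 -0.04106562]
```

View pics/s8.png

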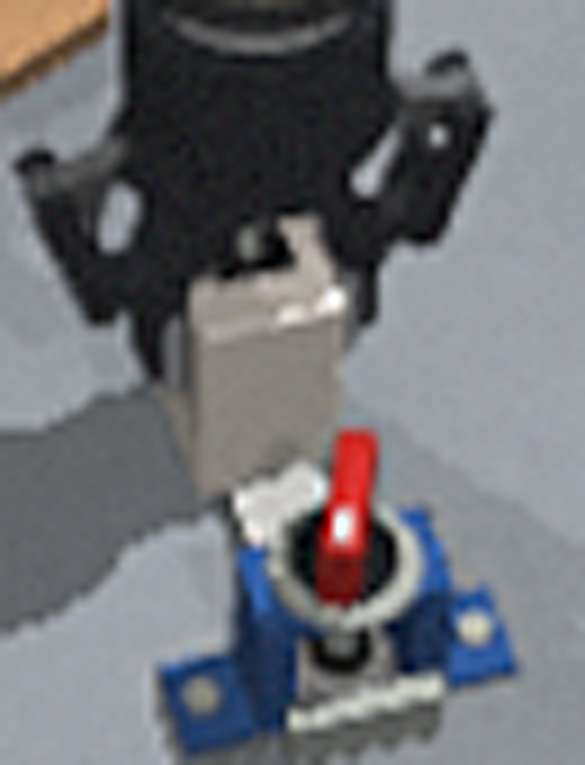

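{"api": "jog_arm", "payload": {"series": [[0, 0.07, 0.02, 0], [0, 0.05, 0, 0]]}}

```text
clock: 11.55
tcp_pos: [0.5578, 0.0008, 0.2132]
orientation: [-2.188, -2.24, -0.01]
contact_force: [-0.6, -0.0, -1.5]
grip_width: 0.0459
```

{"api": "jog_arm", "payload": {"series": [[0, 0.06, 0, 0]]}}

```text
clock: 11.68
tcp_pos: [0.5597, 0.0008, 0.2131]
orientation: [-2.188, -2.24, -0.01]
contact_force: [-0.2, 0.8, -2.2]
grip_width: 0.0457
```

{"api": "jog_arm", "payload": {"series": [[0, 0.05, 0, 0]]}}

```text
clock: 11.8
tcp_pos: [0.5603, 0.0008, 0.213]
orientation: [-2.187, -2.238, -0.006]
contact_force: [-8.0, -0.0, 5.3]
grip_width: 0.0456
```

{"api": "jog_arm", "payload": {"series": [[0, 0.05, 0, 0]]}}

```text
clock: 11.92
tcp_pos: [0.5608, 0.0008, 0.213]
orientation: [-2.185, -2.237, -0.003]
contact_force: [-7.1, 0.8, 7.5]
grip_width: 0.0459
```

{"api": "jog_arm", "payload": {"series": [[0, 0.05, 0, 0]]}}

```text
clock: 12.05
tcp_pos: [0.5614, 0.0008, 0.2132]
orientation: [-2.184, -2.235, 0.0]
contact_force: [-6.5, -0.2, 4.3]
grip_width: 0.0454
```

```bash
python3 - <<'E'
from h import *
gp()
togo([.556,.0014,.213],91.5)
s=eyes.grab_frame('scene')
im=cv2.resize(cv2.cvtColor(s['pixels'],cv2.COLOR_RGB2BGR)[180:265,255:320],None,fx=9,fy=9,interpolation=cv2.INTER_CUBIC)
def draw(o,yaw,P,col):
    c,sn=np.cos(yaw),np.sin(yaw); P=np.array(P); X=np.c_[o[0]+c*P[:,0]-sn*P[:,1],o[1]+sn*P[:,0]+c*P[:,1],P[:,2]]
    q=((proj(s,X)-[255,180]+.5)*9-.5).astype(int); cv2.polylines(im,[q.reshape(-1,1,2)],True,col,1)
y=.026; c,sn=np.cos(y),np.sin(y); o=(.6442-.09*c,.002-.09*sn)
draw(o,y,[(.025,-.023,.082),(.025,.023,.082),(.025,.023,0),(.025,-.023,0)],(0,255,0)); draw(o,y,[(.025,-.014,.008),(.098,-.014,.008),(.11,-.01,.008),(.11,.01,.008),(.098,.014,.008),(.025,.014,.008)],(0,255,0))
draw((.6442,.002),y,[(.02,-.023,.022),(.02,.023,.022),(.028,.023,.022),(.028,-.023,.022)],(0,255,255))
cv2.imwrite('pics/s9.png',im)
E
```

```text
grasp pt [0.5595 0.0025 0.0582] tool z [-0.0119  0.0113 -0.9999]
yaw now 91.33 tilt 0.94 deg shift units [ 0.03 -0.18  0.01] roll units -0.02 F [-6.5 -0.2  4.3] w 0.0454 t 12.05
```

View pics/s9.png

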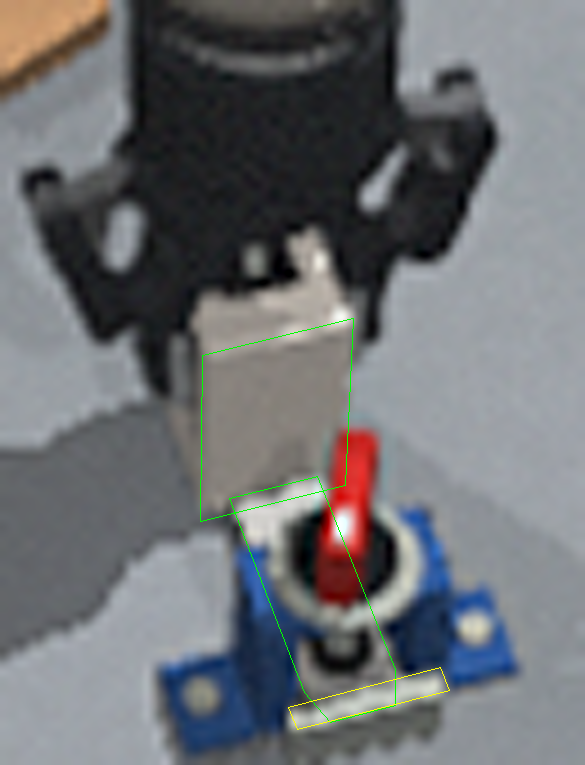

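{"api": "jog_arm", "payload": {"series": [[0, 0, 0, 0], [0, 0, 0, 0], [0, 0, 0, 0], [0, 0, 0, 0]], "grip": 85}}

```text
clock: 12.6
tcp_pos: [0.5626, 0.0008, 0.2141]
orientation: [-2.186, -2.237, -0.004]
contact_force: [0.4, -0.1, 0.7]
grip_width: 0.0851
```

```bash
python3 - <<'E'
from h import *
gp()
togo([.6442,.002,.241],91.5)
E
```

```text
grasp pt [0.5613 0.0026 0.0591] tool z [-0.0086  0.0116 -0.9999]
yaw now 91.32 tilt 0.83 deg shift units [-0.01  2.71 -0.92] roll units -0.02 F [ 0.4 -0.1  0.7] w 0.0851 t 12.6
```

{"api": "jog_arm", "payload": {"series": [[0, 0, -0.5, 0], [0, 0, -0.9, 0], [0, 0, -0.9, 0], [0, 0, -0.8, 0], [0, 0, -0.3, 0], [0, 0.5, 0, 0.6], [0, 0.5, 0, 0.6], [0, 0.3, 0, 0.6]], "grip": 50}}

```text
clock: 13.6
tcp_pos: [0.6027, -0.0033, 0.3235]
orientation: [-2.518, -1.856, -0.004]
contact_force: [0.6, -1.2, 0.2]
grip_width: 0.0502
```

```bash
python3 - <<'E'
from h import *
np.set_printoptions(precision=4,suppress=True)
gp(); st()
togo([.6442,.002,.241],73)
s=eyes.grab_frame('scene'); save(s,'s10',(255,180,65,85),9)
w=eyes.grab_frame('wrist'); save(w,'w10')
for n,z in (('knob_grip',.086),('spindle_mark',.059),('tongue_tip',.004),('clamp',0)):
  for q,k in ((w,'w'),(s,'scene')):
    print(n,k,[(round(d['confidence'],2),np.round(d['xy'],1).tolist(),onz(q,d['xy'],z)[:2]) for d in eyes.place_of(q,n)])
E
```

```text
grasp pt [ 0.6018 -0.0014  0.1685] tool z [-0.0062  0.0124 -0.9999]
{'clock': 13.6, 'tcp_pos': [0.6027, -0.0033, 0.3235], 'orientation': [-2.5179, -1.8559, -0.0037], 'contact_force': [0.5516, -1.234, 0.2488], 'moment': [-0.0268, 0.017, 0.0113], 'grip_width': 0.0502, 'joints': [-0.2057, 0.4489, 0.1456, 1.8156, -0.0977, 0.8888, 1.258]}
yaw now 72.79 tilt 0.79 deg shift units [0.55 1.29 2.74] roll units -0.02 F [ 0.6 -1.2  0.2] w 0.0502 t 13.6
knob_grip w [(0.9, [486.4, 236.3], array([0.6645, 0.1457])), (0.87, [309.2, 265.1], array([0.6449, 0.0054]))]
knob_grip scene [(0.64, [258.8, 184.2], array([ 0.454 , -0.0388])), (0.48, [294.7, 238.9], array([0.6551, 0.0019])), (0.47, [349.8, 230.8], array([0.6685, 0.1441]))]
spindle_mark w [(0.78, [304.9, 271.1], array([ 0.6639, -0.0017])), (0.62, [465.9, 244.7], array([0.6837, 0.1429]))]
spindle_mark scene [(0.72, [349.3, 240.5], array([0.6794, 0.1421])), (0.69, [290.7, 247.5], array([ 0.6598, -0.0092]))]
tongue_tip w []
tongue_tip scene [(0.84, [294.1, 257.3], array([0.6563, 0.0028])), (0.66, [333.0, 145.3], array([0.2869, 0.244 ]))]
clamp w [(0.69, [427.6, 206.3], array([0.6633, 0.1392])), (0.67, [297.0, 226.5], array([0.6427, 0.    ]))]
clamp scene [(0.93, [344.2, 245.6], array([0.6541, 0.1445])), (0.63, [293.2, 255.5], array([0.6478, 0.0031]))]
```

View pics/s10.png

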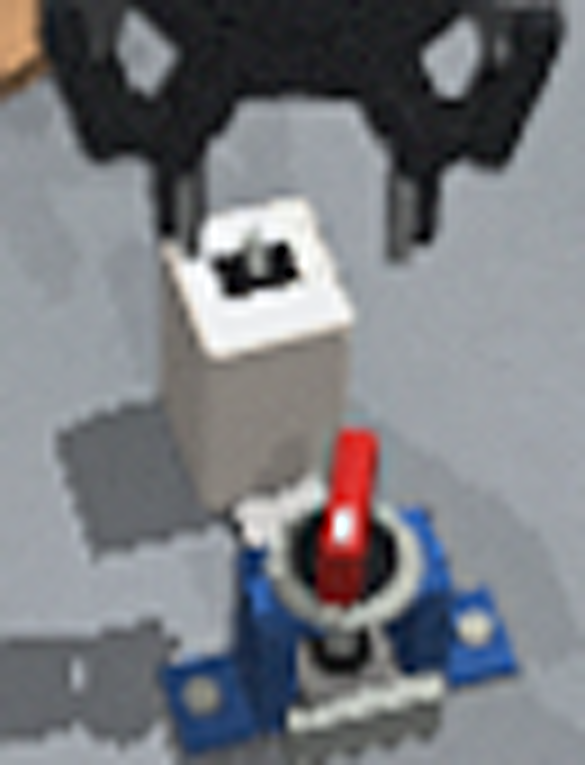

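View pics/w10.png

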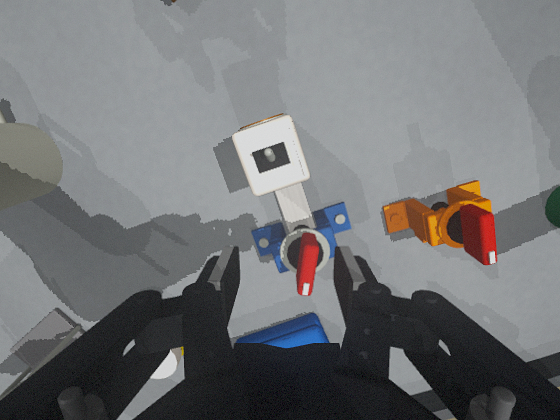

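```bash
python3 - <<'E'
import cv2
im=cv2.imread('pics/w10.png')[190:305,245:360]; cv2.imwrite('pics/w10c.png',cv2.resize(im,None,fx=6,fy=6,interpolation=cv2.INTER_CUBIC))
E
```

```text
(no output)
```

View pics/w10c.png

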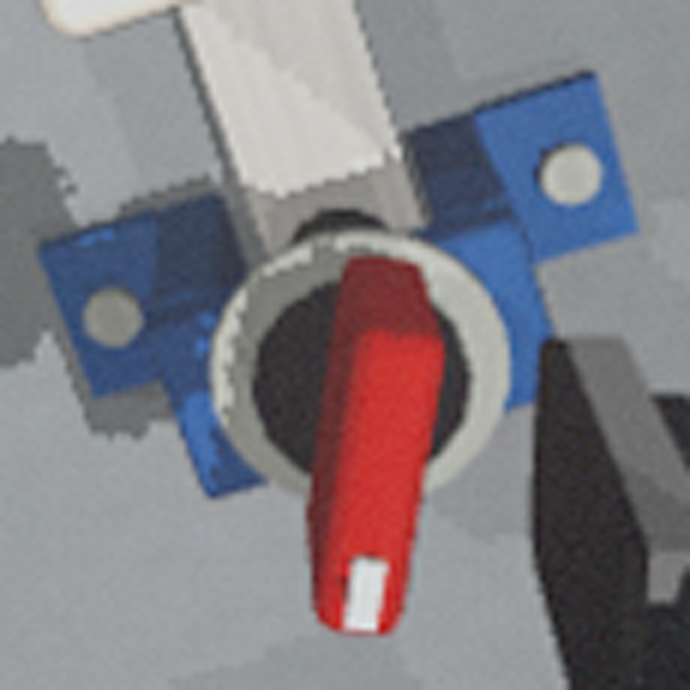

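```bash
python3 - <<'E'
from h import *
np.set_printoptions(precision=4,suppress=True)
w=eyes.grab_frame('wrist')
def P(u,v,z): return onz(w,(245+(u+.5)/6-.5,190+(v+.5)/6-.5),z)[:2]
a,b=P(403,335,.094),P(372,632,.094); print('bar',a,b,(a+b)/2,'len',np.linalg.norm(b-a),'ang',np.degrees(np.arctan2(*(b-a)[::-1])))
print('disc',P(361,368,.059), P(213,368,.059),P(510,368,.059))
q1,q2=P(112,318,.007),P(571,173,.007); print('bolts',q1,q2,(q1+q2)/2,np.degrees(np.arctan2(*(q2-q1)[::-1])))
E
```

```text
bar [0.6238 0.0126] [ 0.6634 -0.0026] [0.6436 0.005 ] len 0.04241296532298114 ang -20.97177821836869
disc [0.6431 0.0043] [ 0.6366 -0.0164] [0.6496 0.0251]
bolts [ 0.6452 -0.0384] [0.6429 0.0459] [0.6441 0.0038] 91.55751417136214
```

```bash
python3 - <<'E'
from h import *
togo([.645,.0026,.241],71)
E
```

```text
yaw now 73.01 tilt 0.80 deg shift units [0.58 1.34 2.74] roll units 0.20 F [ 0.2 -0.1  0.6] w 0.0497 t 14.15
```

{"api": "jog_arm", "payload": {"series": [[0.2, 0.45, 0, 0], [0.2, 0.45, 0, 0], [0.18, 0.44, 0, 0], [0, 0, 0.6, 0.2], [0, 0, 0.5, 0], [0, 0, 0, 0]]}}

```text
clock: 14.9
tcp_pos: [0.6489, 0.0029, 0.2867]
orientation: [-2.547, -1.814, -0.002]
contact_force: [0.5, -0.0, 0.4]
grip_width: 0.0497
```

```bash
python3 - <<'E'
from h import *
togo([.645,.0026,.241],71);gp()
w=eyes.grab_frame('wrist'); save(w,'w11',(130,230,320,190),2.4)
s=eyes.grab_frame('scene'); save(s,'s11',(255,180,65,85),9)
E
```

```text
yaw now 70.92 tilt 0.82 deg shift units [-0.06 -0.1   1.53] roll units -0.01 F [ 0.5 -0.   0.4] w 0.0497 t 14.9
grasp pt [0.6478 0.0048 0.1317] tool z [-0.0072  0.0124 -0.9999]
```

View pics/w11.png

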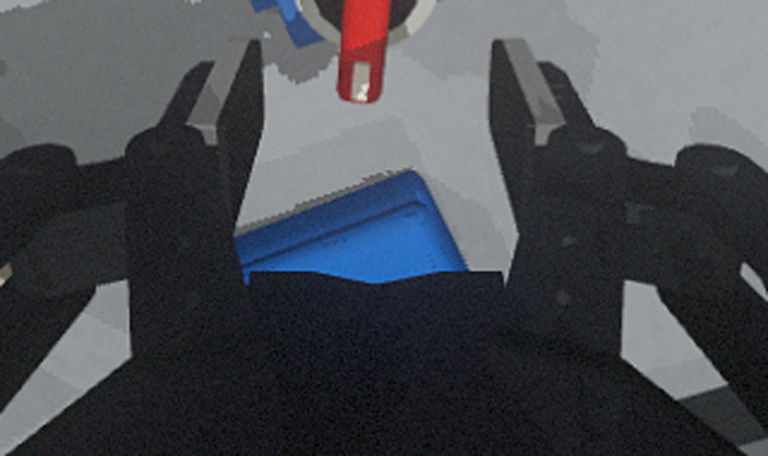

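View pics/s11.png

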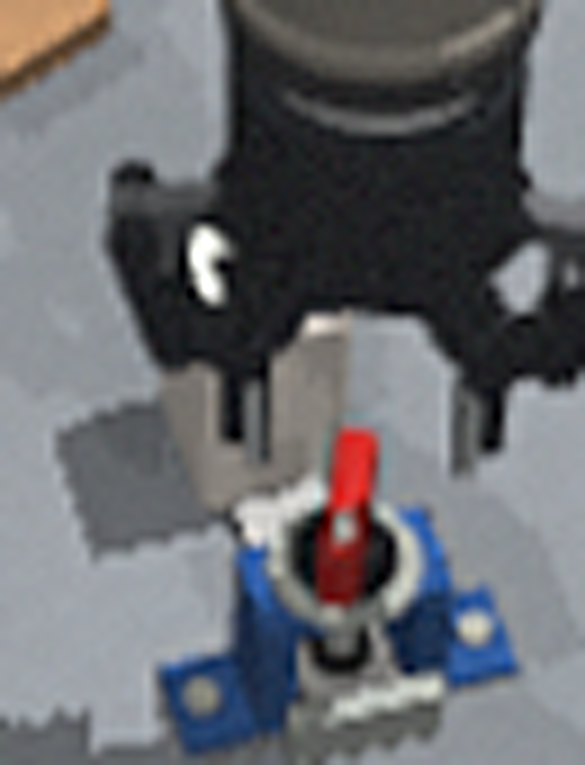

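{"api": "jog_arm", "payload": {"series": [[-0.06, -0.12, 0.4, 0], [0, 0, 0.5, 0], [0, 0, 0.4, 0], [0, 0, 0.2, 0], [0, 0, 0, 0]]}}

```text
clock: 15.62
tcp_pos: [0.6446, 0.0026, 0.2406]
orientation: [-2.548, -1.815, -0.006]
contact_force: [-0.8, -0.4, 0.4]
grip_width: 0.05
```

```bash
python3 - <<'E'
from h import *
togo([.645,.0026,.241],71);gp()
w=eyes.grab_frame('wrist'); save(w,'w12',(130,200,320,190),2.4)
s=eyes.grab_frame('scene'); save(s,'s12',(255,180,65,85),9)
E
```

```text
yaw now 70.91 tilt 0.78 deg shift units [ 0.    0.01 -0.01] roll units -0.01 F [-0.8 -0.4  0.4] w 0.05 t 15.625
grasp pt [0.6439 0.0046 0.0857] tool z [-0.0044  0.0128 -0.9999]
```

View pics/w12.png

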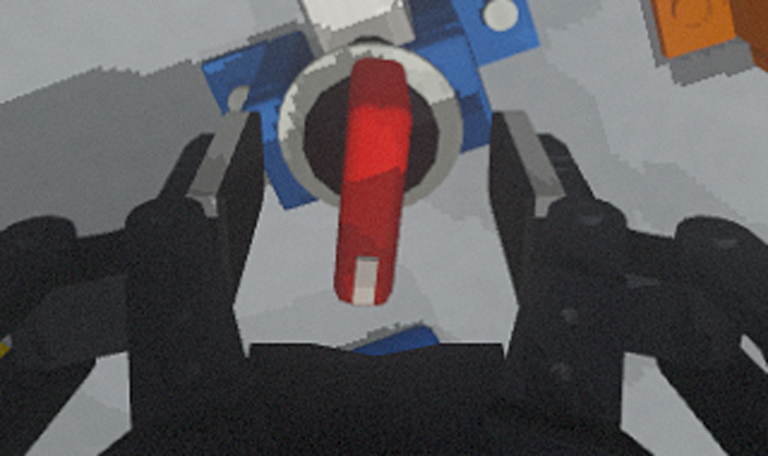

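View pics/s12.png

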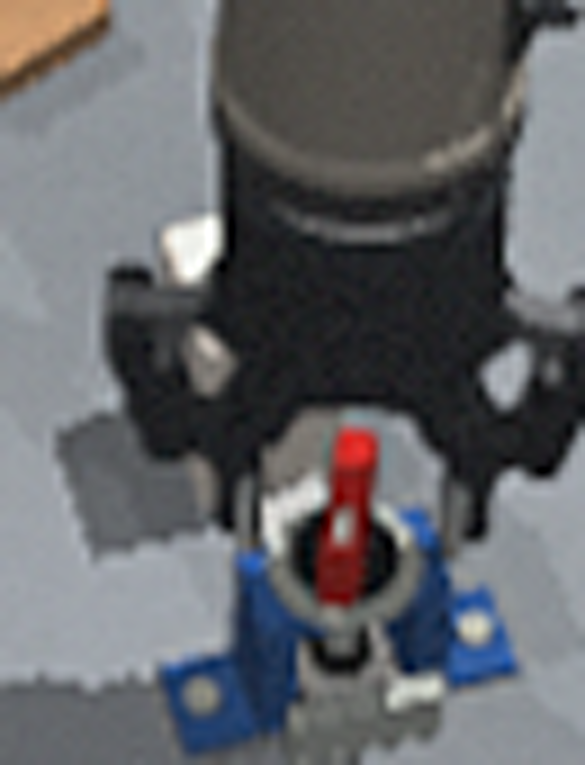

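{"api": "jog_arm", "payload": {"series": [[0, 0, 0, 0.3], [0, 0, 0, 0], [0, 0, 0, 0], [0, 0, 0, 0], [0, 0, 0, 0], [0, 0, 0, 0]], "grip": 5, "newtons": 70}}

```text
clock: 16.48
tcp_pos: [0.6452, 0.0015, 0.2427]
orientation: [-2.597, -1.749, -0.008]
contact_force: [-0.4, -0.3, -0.5]
grip_width: 0.011
```

```bash
python3 - <<'E'
from h import *
togo([.645,.0026,.241],71);gp(); print(r.get_obs()['moment'])
w=eyes.grab_frame('wrist'); save(w,'w13',(130,200,320,190),2.4)
E
```

```text
yaw now 67.91 tilt 0.69 deg shift units [ 0.03 -0.02  0.06] roll units -0.31 F [-0.4 -0.3 -0.5] w 0.011 t 16.475
grasp pt [0.6449 0.0034 0.0877] tool z [-0.0017  0.012  -0.9999]
[-0.31636973  0.1071488  -0.1226079 ]
```

View pics/w13.png

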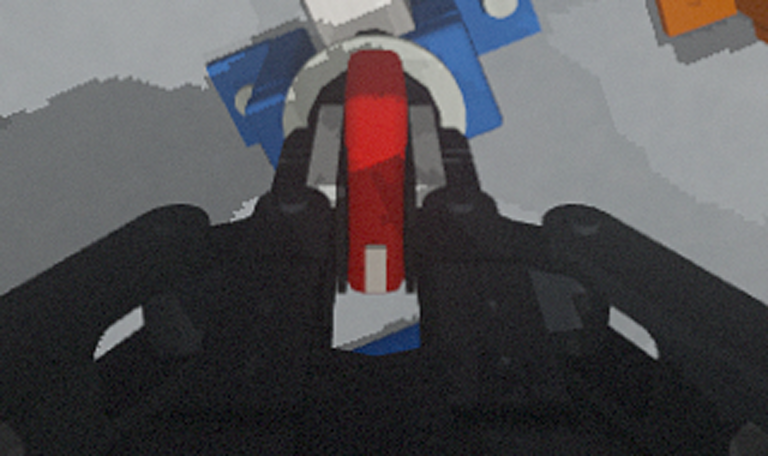

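{"api": "jog_arm", "payload": {"series": [[0, 0, 0, 0.7], [0, 0, 0, 0.7], [0, 0, 0, 0.7], [0, 0, 0, 0.7]]}}

```text
clock: 17.02
tcp_pos: [0.6453, 0.0017, 0.2427]
orientation: [-2.948, -1.051, -0.005]
contact_force: [-1.3, -1.1, -0.7]
grip_width: 0.0105
```

```bash
cat >> h.py <<'E'
def k():
    o=r.get_obs(); Rt=cv2.Rodrigues(np.array(o['orientation']))[0]
    y=np.degrees(np.arctan2(Rt[1,0],Rt[0,0])); print('turned rad %.3f'%np.radians(67.9-y),'M',np.round(o['moment'],3),'F',np.round(o['contact_force'],1),'tcp',np.round(o['tcp_pos'],4),'w',round(o['grip_width'],4),'t',o['clock']); gp()
E
python3 - <<'E'
from h import *
k()
E
```

```text
turned rad 0.500 M [-0.361  0.076  0.247] F [-1.3 -1.1 -0.7] tcp [0.6453 0.0017 0.2427] w 0.0105 t 17.025
grasp pt [0.6452 0.0035 0.0877] tool z [-0.0011  0.0118 -0.9999]
```

{"api": "jog_arm", "payload": {"series": [[0, 0, 0, 0.7], [0, 0, 0, 0.7]]}}

```text
clock: 17.27
tcp_pos: [0.6454, 0.0018, 0.2427]
orientation: [-3.057, -0.675, -0.003]
contact_force: [-0.6, -1.7, -0.4]
grip_width: 0.0107
```

```bash
python3 - <<'E'
from h import *
k()
E
```

```text
turned rad 0.750 M [-0.386  0.075  0.243] F [-0.6 -1.7 -0.4] tcp [0.6454 0.0018 0.2427] w 0.0107 t 17.275
grasp pt [0.6453 0.0035 0.0877] tool z [-7.000e-04  1.120e-02 -9.999e-01]
```

{"api": "jog_arm", "payload": {"series": [[0, 0, 0, 0.7]]}}

```text
clock: 17.4
tcp_pos: [0.6455, 0.0019, 0.2427]
orientation: [-3.093, -0.483, -0.002]
contact_force: [-1.0, -0.6, -0.9]
grip_width: 0.0105
```

```bash
python3 - <<'E'
from h import *
k()
w=eyes.grab_frame('wrist'); save(w,'w14',(130,200,320,190),2.4)
s=eyes.grab_frame('scene'); save(s,'s14',(265,220,55,50),12)
E
```

```text
turned rad 0.876 M [-0.386  0.079  0.269] F [-1.  -0.6 -0.9] tcp [0.6455 0.0019 0.2427] w 0.0105 t 17.4
grasp pt [0.6454 0.0036 0.0877] tool z [-6.000e-04  1.090e-02 -9.999e-01]
```

View pics/w14.png

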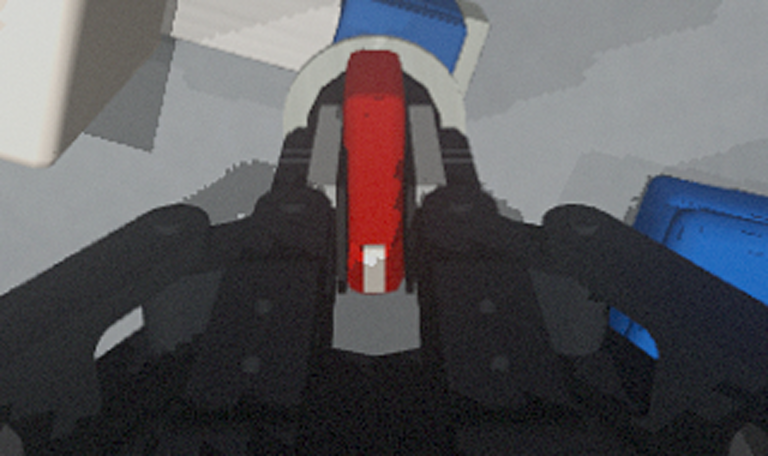

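View pics/s14.png

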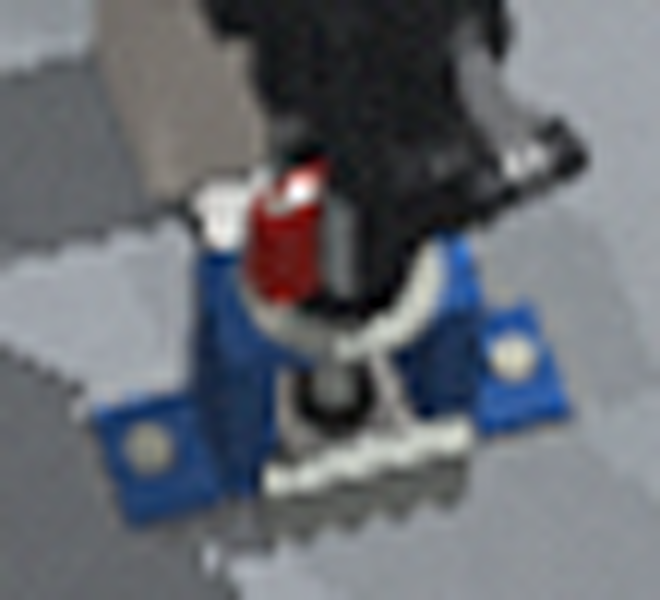

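Turning well: the pads stay aligned, the torque is just starting to rise, and the lamp is unmoved. I'll go on in small steps.

{"api": "jog_arm", "payload": {"series": [[0, 0, 0, 0.7]]}}

```text
clock: 17.62
tcp_pos: [0.6455, 0.0019, 0.2427]
orientation: [-3.117, -0.299, -0.001]
contact_force: [-0.1, -1.9, -1.6]
grip_width: 0.0108
```

```bash
python3 -c "
from h import *
k()"
```

```text
turned rad 0.994 M [-0.411  0.013  0.262] F [-0.1 -1.9 -1.6] tcp [0.6455 0.0019 0.2427] w 0.0108 t 17.625
grasp pt [0.6455 0.0035 0.0877] tool z [-5.000e-04  1.040e-02 -9.999e-01]
```

{"api": "jog_arm", "payload": {"series": [[0, 0, 0, 0.7]]}}

```text
clock: 17.75
tcp_pos: [0.6456, 0.0019, 0.2427]
orientation: [-3.129, -0.109, -0.0]
contact_force: [-2.1, -1.2, -0.9]
grip_width: 0.0108
```

```bash
python3 -c "
from h import *
k()"
```

```text
turned rad 1.116 M [-0.366  0.073  0.303] F [-2.1 -1.2 -0.9] tcp [0.6456 0.0019 0.2427] w 0.0108 t 17.75
grasp pt [0.6455 0.0035 0.0877] tool z [-3.000e-04  1.020e-02 -9.999e-01]
```

{"api": "jog_arm", "payload": {"series": [[0, 0, 0, 0.5]]}}

```text
clock: 17.88
tcp_pos: [0.6456, 0.0019, 0.2427]
orientation: [-3.132, 0.027, 0.0]
contact_force: [-0.6, -0.9, -0.1]
grip_width: 0.0106
```

```bash
python3 -c "
from h import *
k()"
```

```text
turned rad 1.202 M [-0.43   0.101  0.293] F [-0.6 -0.9 -0.1] tcp [0.6456 0.0019 0.2427] w 0.0106 t 17.875
grasp pt [0.6456 0.0035 0.0877] tool z [-1.e-04  1.e-02 -1.e+00]
```

{"api": "jog_arm", "payload": {"series": [[0, 0, 0, 0.6]]}}

```text
clock: 18.0
tcp_pos: [0.6457, 0.0019, 0.2427]
orientation: [-3.126, 0.19, 0.001]
contact_force: [-0.4, -2.1, -0.7]
grip_width: 0.0106
```

```bash
python3 -c "
from h import *
k()"
```

```text
turned rad 1.306 M [-0.459  0.075  0.327] F [-0.4 -2.1 -0.7] tcp [0.6457 0.0019 0.2427] w 0.0106 t 18.0
grasp pt [0.6457 0.0035 0.0877] tool z [ 0.      0.0097 -1.    ]
```

{"api": "jog_arm", "payload": {"series": [[0, 0, 0, 0.6]]}}

```text
clock: 18.12
tcp_pos: [0.6457, 0.002, 0.2427]
orientation: [-3.112, 0.352, 0.002]
contact_force: [-0.4, -1.3, -1.1]
grip_width: 0.011
```

```bash
python3 -c "
from h import *
k()"
```

```text
turned rad 1.410 M [-0.465  0.124  0.348] F [-0.4 -1.3 -1.1] tcp [0.6457 0.002  0.2427] w 0.011 t 18.125
grasp pt [0.6457 0.0034 0.0877] tool z [ 1.0e-04  9.4e-03 -1.0e+00]
```

{"api": "jog_arm", "payload": {"series": [[0, 0, 0, 0.6]]}}

```text
clock: 18.25
tcp_pos: [0.6457, 0.002, 0.2427]
orientation: [-3.09, 0.513, 0.002]
contact_force: [-1.3, -2.3, -0.0]
grip_width: 0.0107
```

```bash
python3 -c "
from h import *
k()
s=eyes.grab_frame('scene'); save(s,'s15',(265,220,55,50),12)
w=eyes.grab_frame('wrist'); save(w,'w15',(130,200,320,190),2.4)"
```

```text
turned rad 1.514 M [-0.461  0.15   0.451] F [-1.3 -2.3 -0. ] tcp [0.6457 0.002  0.2427] w 0.0107 t 18.25
grasp pt [0.6457 0.0034 0.0877] tool z [ 2.0e-04  9.1e-03 -1.0e+00]
```

View pics/s15.png

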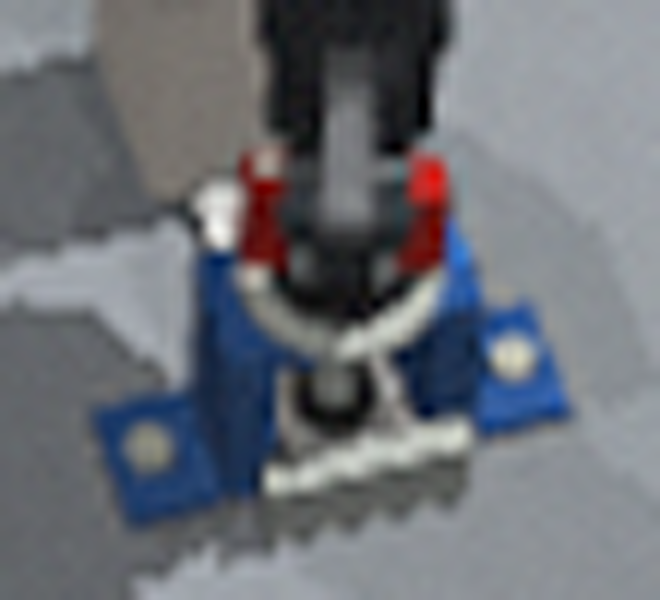

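View pics/w15.png

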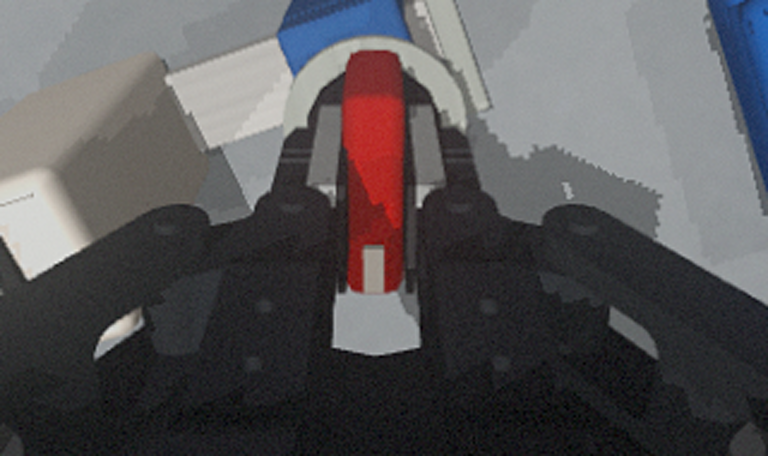

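{"api": "jog_arm", "payload": {"series": [[0, 0, 0, 0.6]]}}

```text
clock: 18.48
tcp_pos: [0.6458, 0.002, 0.2427]
orientation: [-3.061, 0.667, 0.003]
contact_force: [-0.9, -2.7, 0.3]
grip_width: 0.0106
```

```bash
python3 -c "
from h import *
k()"
```

```text
turned rad 1.614 M [-0.515  0.061  0.439] F [-0.9 -2.7  0.3] tcp [0.6458 0.002  0.2427] w 0.0106 t 18.475
grasp pt [0.6458 0.0033 0.0877] tool z [ 2.0e-04  8.7e-03 -1.0e+00]
```

{"api": "jog_arm", "payload": {"series": [[0, 0, 0, 0.6]]}}

```text
clock: 18.6
tcp_pos: [0.6458, 0.002, 0.2427]
orientation: [-3.023, 0.823, 0.003]
contact_force: [-1.2, -2.2, -0.4]
grip_width: 0.0103
```

```bash
python3 -c "
from h import *
k()
s=eyes.grab_frame('scene'); save(s,'s16',(265,220,55,50),12)
print([(d['confidence'],onz(s,d['xy'],.059),d['xy']) for d in eyes.place_of(s,'spindle_mark')])"
```

```text
turned rad 1.717 M [-0.532  0.097  0.412] F [-1.2 -2.2 -0.4] tcp [0.6458 0.002  0.2427] w 0.0103 t 18.6
grasp pt [0.6458 0.0033 0.0877] tool z [ 2.0e-04  8.6e-03 -1.0e+00]
[(0.7, array([0.67924586, 0.14401616, 0.059     ]), [350.0, 240.3]), (0.57, array([ 0.64095547, -0.0157594 ,  0.059     ]), [286.1, 242.2])]
```

View pics/s16.png

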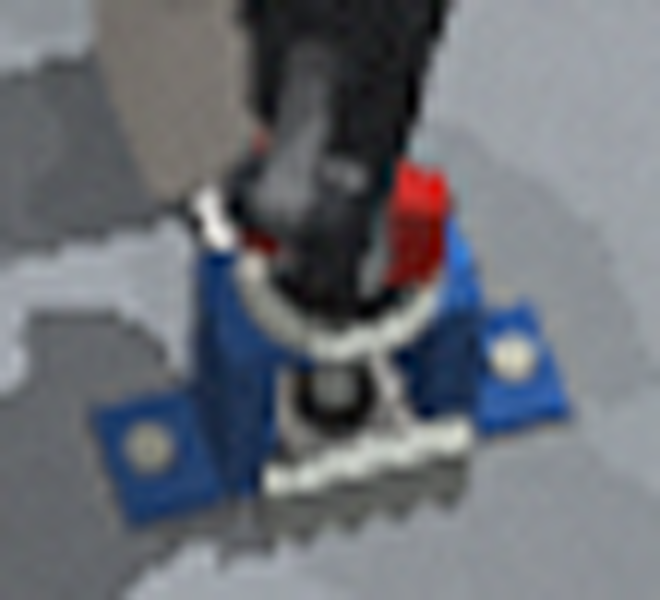

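{"api": "jog_arm", "payload": {"series": [[0, 0, 0, 0.65], [0, 0, 0, 0.65]]}}

```text
clock: 18.95
tcp_pos: [0.6458, 0.0019, 0.2427]
orientation: [-2.915, 1.15, 0.004]
contact_force: [-1.4, -2.0, 0.2]
grip_width: 0.0105
```

```bash
python3 -c "
from h import *
k()
s=eyes.grab_frame('scene'); save(s,'s17',(265,220,55,50),12)
print([(d['confidence'],onz(s,d['xy'],.059),d['xy']) for d in eyes.place_of(s,'spindle_mark')])"
```

```text
turned rad 1.937 M [-0.58   0.137  0.386] F [-1.4 -2.   0.2] tcp [0.6458 0.0019 0.2427] w 0.0105 t 18.95
grasp pt [0.6459 0.0031 0.0877] tool z [ 3.0e-04  8.3e-03 -1.0e+00]
[(0.73, array([0.67667803, 0.14417354, 0.059     ]), [349.7, 239.5]), (0.69, array([ 0.74744417, -0.1936048 ,  0.059     ]), [226.9, 294.1]), (0.51, array([ 0.6379764 , -0.02181418,  0.059     ]), [283.5, 241.8])]
```

View pics/s17.png

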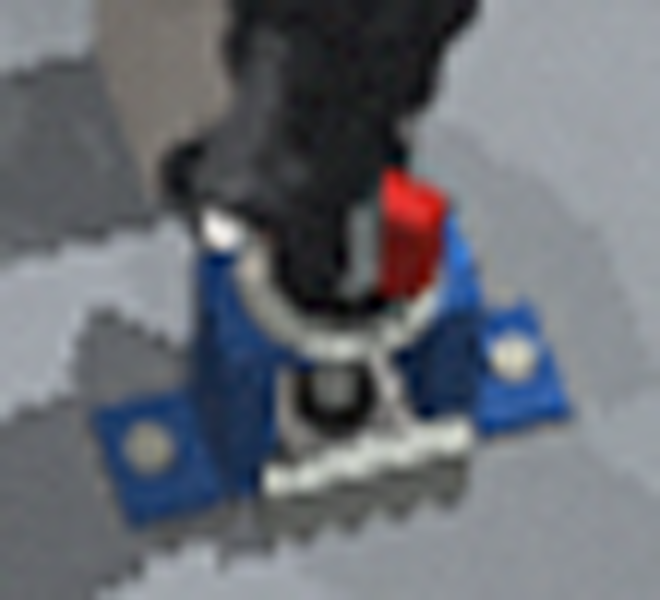

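{"api": "jog_arm", "payload": {"series": [[0, 0, 0, 0.5], [0, 0, 0, 0]]}}

```text
clock: 19.3
tcp_pos: [0.6459, 0.0019, 0.2427]
orientation: [-2.87, 1.26, 0.005]
contact_force: [-1.2, -1.1, -0.2]
grip_width: 0.0107
```

{"api": "jog_arm", "payload": {"series": [[0, 0, 0, 0], [0, 0, 0, 0], [0, 0, 0, 0]], "grip": 45}}

```text
clock: 19.68
tcp_pos: [0.6463, 0.0031, 0.2428]
orientation: [-2.871, 1.25, 0.005]
contact_force: [1.1, -0.5, 0.2]
grip_width: 0.0452
```

```bash
python3 -c "
from h import *
k()
w=eyes.grab_frame('wrist'); save(w,'w18',(130,200,320,190),2.4)"
```

```text
turned rad 2.006 M [-0.019 -0.014 -0.029] F [ 1.1 -0.5  0.2] tcp [0.6463 0.0031 0.2428] w 0.0452 t 19.675
grasp pt [0.6465 0.0048 0.0878] tool z [ 0.0011  0.0104 -0.9999]
```

View pics/w18.png

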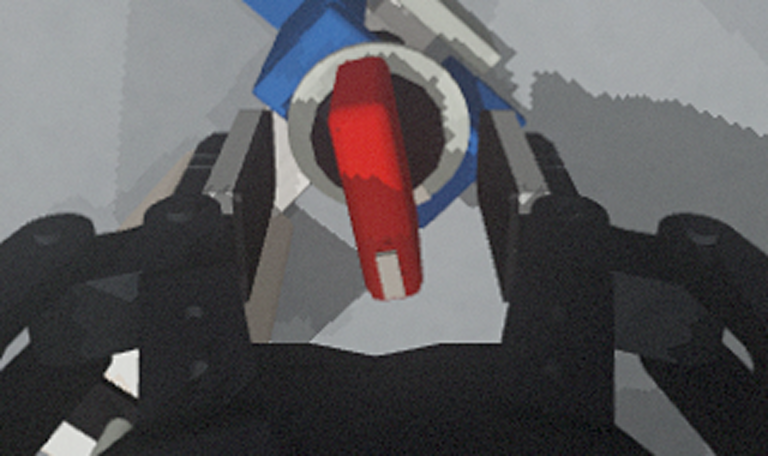

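{"api": "jog_arm", "payload": {"series": [[0, 0, -0.4, 0], [0, 0, -0.9, 0], [0, 0, -1, 0], [0, 0, -1, 0], [0, 0, -0.6, 0], [0, 0, 0, 0]]}}

```text
clock: 20.48
tcp_pos: [0.6463, 0.0015, 0.3665]
orientation: [-2.871, 1.249, 0.002]
contact_force: [0.0, -0.4, -0.5]
grip_width: 0.0448
```

```bash
python3 -c "
from h import *
np.set_printoptions(precision=4,suppress=True)
togo([.54,.12,.36],-47)
w=eyes.grab_frame('wrist'); save(w,'w19'); save(w,'w19c',(210,170,150,130),5)
s=eyes.grab_frame('scene'); save(s,'s19',(255,180,65,85),9)
for q,k in ((w,'w'),(s,'s')):
  for n,z in (('spindle_mark',.059),('knob_grip',.086)):
    print(k,n,[(round(d['confidence'],2),onz(q,d['xy'],z)[:2],np.round(d['xy'],1)) for d in eyes.place_of(q,n)])"
```

```text
yaw now -47.03 tilt 0.63 deg shift units [-5.31 -0.1   0.25] roll units -0.00 F [ 0.  -0.4 -0.5] w 0.0448 t 20.475
w spindle_mark [(0.9, array([0.683 , 0.1428]), array([198.8,  63.5])), (0.69, array([ 0.6406, -0.0154]), array([296.1, 213.9]))]
w knob_grip [(0.95, array([0.6471, 0.0013]), array([288.4, 206. ])), (0.72, array([0.663 , 0.1403]), array([175.9,  79.3])), (0.55, array([ 0.6944, -0.2418]), array([488., 326.]))]
s spindle_mark []
s knob_grip [(0.69, array([ 0.6525, -0.0098]), array([289.9, 239.1])), (0.49, array([ 0.767 , -0.1964]), array([226.7, 295.8])), (0.47, array([0.6589, 0.1486]), array([350.1, 227.5]))]
```

View pics/w19c.png

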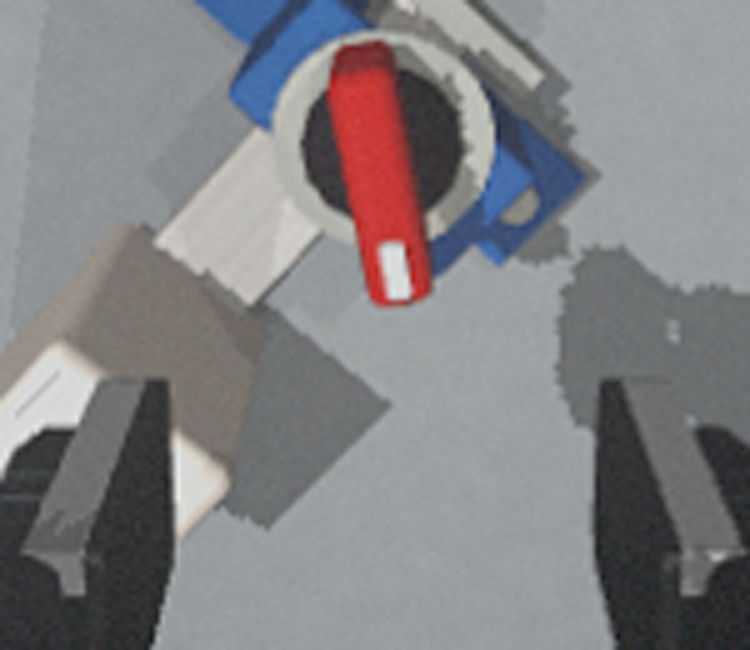

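View pics/s19.png

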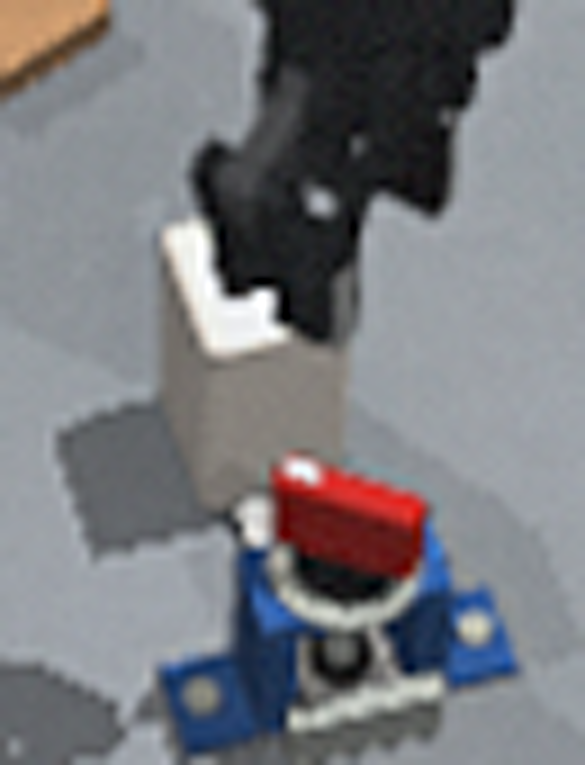

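```bash
python3 -c "
from h import *
np.set_printoptions(precision=4,suppress=True)
w=eyes.grab_frame('wrist')
P=lambda u,v,z: onz(w,(210+(u+.5)/5-.5,170+(v+.5)/5-.5),z)[:2]
a,b=P(362,78,.094),P(401,297,.094); print(a,b,(a+b)/2,np.linalg.norm(b-a)); ba=np.degrees(np.arctan2(*(b-a)[::-1]))
c=P(384,143,.059); t=P(436,222,.059); ta=np.degrees(np.arctan2(*(t-c)[::-1])); print('disc',c,'tick',t,np.linalg.norm(t-c),'bar',ba,'tick',ta,'slip rad',np.radians(ta-ba))
q=P(434,226,.059); save(w,'w19d',(270,190,50,50),12)
"
```

```text
[0.6571 0.0199] [ 0.633  -0.0117] [0.6451 0.0041] 0.039772194287279294
disc [0.6443 0.0033] tick [ 0.6395 -0.0152] 0.01913995039884107 bar -127.35651559816657 tick -104.53025275688442 slip rad 0.3983934425060092
```

View pics/w19d.png

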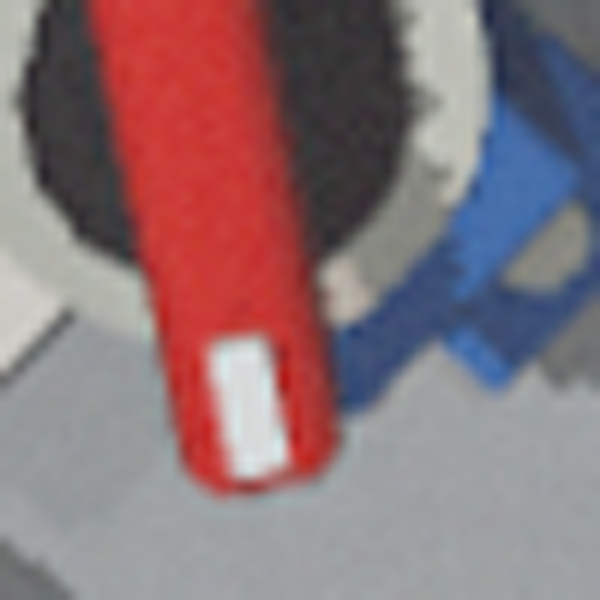

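{"api": "jog_arm", "payload": {"series": [[-0.5, 0, -0.3, 0], [-0.9, 0, -0.3, 0], [-0.9, 0, 0, 0], [-0.9, 0, 0, 0], [-0.9, 0, 0, 0], [-0.9, 0, 0, 0], [-0.9, 0, 0, 0], [-0.9, 0, 0, 0], [-0.5, 0, 0, 0], [0, 0, 0, 0]]}}

```text
clock: 22.08
tcp_pos: [0.4861, 0.1716, 0.3862]
orientation: [-2.874, 1.242, 0.017]
contact_force: [0.6, -0.1, 0.4]
grip_width: 0.0449
```

```bash
python3 -c "
from h import *
np.set_printoptions(precision=4,suppress=True)
s=eyes.grab_frame('scene'); p=eyes.grab_frame('top'); st()
cl=(.6442,.002);y=.026
for q,n,(a,b,w,h,f) in ((s,'s20',(255,170,65,90,8)),(p,'t20',(235,150,80,100,7))):
  im=cv2.resize(cv2.cvtColor(q['pixels'],cv2.COLOR_RGB2BGR)[b:b+h,a:a+w],None,fx=f,fy=f,interpolation=cv2.INTER_CUBIC)
  im0=im.copy()
  c,sn=np.cos(y),np.sin(y)
  for P in ([(-.065,-.023,.082),(-.065,.023,.082),(-.115,.023,.082),(-.115,-.023,.082)],[(-.065,-.023,0),(-.065,.023,0),(-.115,.023,0),(-.115,-.023,0)],[(-.065,-.014,.008),(.02,-.014,.008),(.02,.014,.008),(-.065,.014,.008)]):
    P=np.array(P); X=np.c_[cl[0]+c*P[:,0]-sn*P[:,1],cl[1]+sn*P[:,0]+c*P[:,1],P[:,2]]
    cv2.polylines(im,[((proj(q,X)-[a,b]+.5)*f-.5).astype(int).reshape(-1,1,2)],True,(0,255,0),1)
  cv2.imwrite('pics/'+n+'.png',np.hstack([im0,im])[:, :])
"
python3 -c "
import cv2
for n in ('s20','t20'):
  i=cv2.imread('pics/'+n+'.png'); print(i.shape)
  if i.shape[1]>800: f=800/i.shape[1]; cv2.imwrite('pics/'+n+'.png',cv2.resize(i,None,fx=min(f,600/i.shape[0]),fy=min(f,600/i.shape[0]),interpolation=cv2.INTER_AREA))"
```

```text
{'clock': 22.175, 'tcp_pos': [0.487, 0.1704, 0.3863], 'orientation': [-2.8727, 1.2449, 0.0154], 'contact_force': [-0.2357, 0.6521, -0.0356], 'moment': [-0.0324, -0.0277, 0.0074], 'grip_width': 0.045, 'joints': [-1.1625, 0.3141, 0.8718, 1.9932, -0.3097, 0.9656, -0.9532]}
(720, 1040, 3)
(700, 1120, 3)
```

View pics/s20.png

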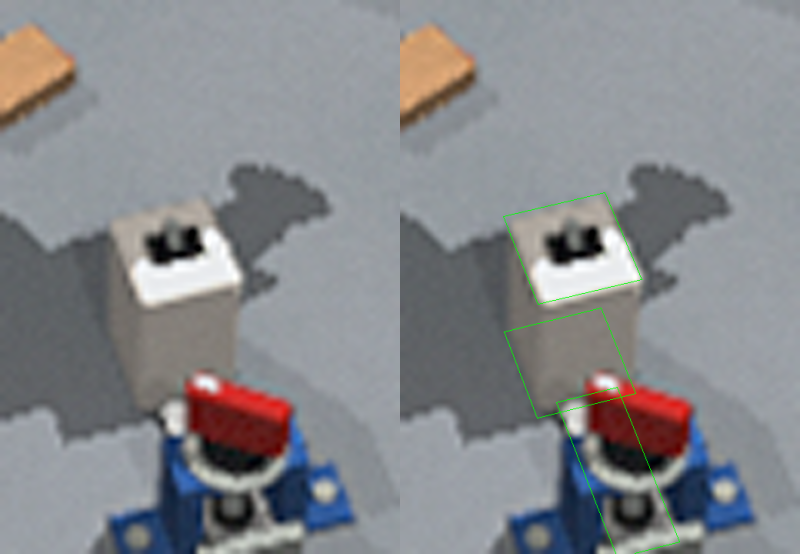

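View pics/t20.png

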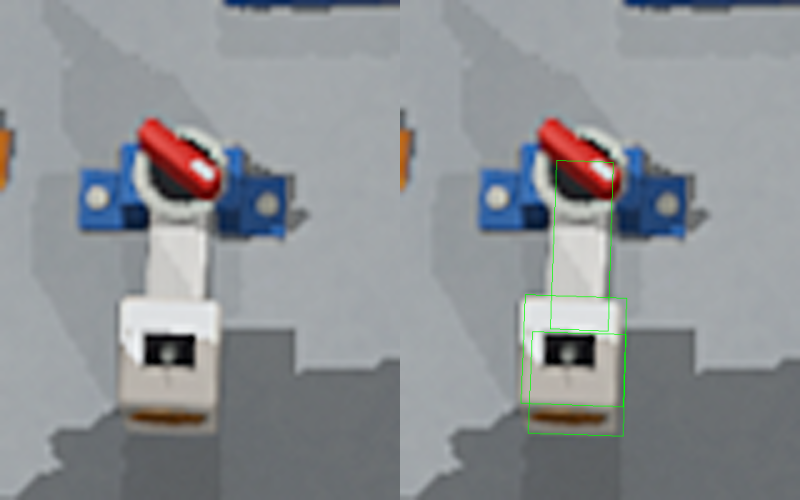

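```bash
python3 -c "
from h import *
print(r.hand_in()); st()"
```

```text
the job is handed in; nothing more can be done
None
the job is handed in; nothing more can be done
```

I fixed the larger white lamp in the blue clamp and handed the job in at about 22 s of the 72 s allowed. `hand_in` reports no verdict, so what follows rests on my own checks.

- **Insertion:** I slid the tongue in with a light 30 N grip until it met the stop. The wrist force read about 8 N sideways there (40 N is ramming). I then opened the gripper.
- **Knob:** I gripped the red bar and turned it clockwise about 2.0 rad. The torque rose from about 0.25 N m and levelled off at 0.39–0.45 N m. The disc's tick then looked still in the pictures, and I let go.

**Last checks**
- **Slip:** after letting go, the tick-to-bar angle measured about 0.40 rad (0.15–1.1 wanted). The tick is partly hidden behind the bar, and an estimate from the turning angles gave about 0.47 rad. One later network reading of the tick, while the bar was still held, was clearly off and I ignored it.
- **Lamp at home:** it stands upright, and its outline matches the home position to about a pixel in the scene and top views. A pixel is about 2.4 mm, nearly the whole 2.5 mm tolerance, so "home" also rests on the stop contact I felt. In the top view it sits about 1–2 mm to the left.
- **Foot force:** I did not measure it. I infer it from the ratchet having slipped.
- **Bystanders and gripper:** I saw no bystander moved, though I did not measure each one again. The gripper was open, well clear, and touching nothing.

The robot frame and the fixed cameras disagreed by about 3 mm sideways. I used the wrist camera to line up on the knob.

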